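Fit the bottle holder on the bent-rod stand

TASK

Fit the bottle holder on the stand so that it is ready for use: take it by its black grip, thread its blue collar over the free end of the bent rod, and slide it round the bend and all the way down without forcing it, until the collar rests on the dark stop with its arm between the two upright pins. Keep hold of it all the way down rather than letting it drop, then let go, and leave the other things on the worktop where they are.

Things in the scene. Friction and masses are not known exactly. Their poses are not given: they have to be found in the camera images.
- stand: Fixed stand; origin at the underside centre of its round grey foot (110 mm across, 30 mm high), z up; its -x side faces roughly the robot. A bright round steel rod, 12 mm thick, lies in the plane x = 0: vertical on the z axis up to z = 115 mm, then bent 40 degrees towards +y (see bend_start), then straight (see rod_end). A dark stop disc sits low on it, with two pins on its -x side.
- bend_start (a point): Point on the rod's centre line where the vertical part ends and the bend starts, 115 mm above the stand's underside; axes as the stand's. From here the centre line is an arc of 60 mm radius and 40 degrees, its centre 60 mm towards the stand's +y at the same height, ending at rod_end's origin.
- rod_end: Straight leaning end of the stand's rod, 12 mm thick, fixed. Origin: on the rod's centre line where the bend ends, in the stand's frame at x = 0, y = +14.0, z = +153.6 mm. z runs along the rod to the free tip, leaning 40 degrees from vertical towards the stand's +y; x is the stand's x.
- rod_tip (a point): Outermost point of the rod's rounded free tip, 71 mm along z of rod_end: in the stand's frame at x = 0, y = +59.7, z = +208.0 mm.
- stop (a point): Centre of the top face of the dark stop disc (36 mm across), on the axis of the vertical rod, 58 mm above the stand's underside; axes as the stand's. A dark tongue, 3 mm lower, reaches from here towards -x to the pins.
- pins (a point): Midway between the two upright steel pins, level with the stop's top face, 42 mm from point stop towards the stand's -x; axes as the stand's. The pins are 8 mm thick, stand at y = -14 and +14 mm (20 mm free between them) and have round tops 18 mm above this point. The dark crossbar joining their feet stands 4.5 mm above this point and steadies the holder's arm.
- holder: Loose bottle holder, 80 to 170 g, 167 mm long, lying flat with z up at the start. Origin: on the axis of its blue collar, in the plane of its underside. Collar: 34 mm across, 22 mm high. A metal arm, 12 mm wide (z = 5 to 17 mm), runs towards -x to the black grip. Fitted: z up, underside on the stop, its -x along the stand's -x.
- bore (a point): Middle of the collar's through bore (20 mm wide, along z; 8 mm wider than the rod, so it binds if tilted about 20 degrees or more to the rod). 11 mm above the holder's origin; axes as the holder's.
- grip (a point): Inside the holder's black upright grip, at x = -80, y = 0, z = +38 mm of the holder. The grip is a flat block: 34 mm long in x (x = -97 to -63), 14 mm thick in y, z = 0 to 50 mm; pinch it by its flat +y and -y faces.
- ring (a point): Centre of the holder's open bare metal bottle ring (42 mm outside, 31 mm hole, 12 mm high), at x = +49, z = +11 mm of the holder. This ring is for bottles, not for the rod.
- specimen_a: Bystander: specimen cup with orange cap, 60 mm across, 70 mm high, standing; origin at the centre of its underside. Leave it alone. Not listed, fixed: a bench centrifuge and bottles along the back, a sharps box (136 mm high) and scissors at the right of the worktop, and a tall fridge on the floor to the right; keep the arm clear of them.
- tube_a: Bystander: sample tube with a purple cap, 14 mm thick, 79 mm long, lying on the worktop near its front edge. Leave it alone.
- tube_c: Bystander: sample tube with a green cap, 14 mm thick, 79 mm long, lying on the worktop near its front edge. Leave it alone.
Things that resemble listed ones, but are neither listed nor needed, are in the scene too. Several things have the shape of the stand; the one meant has the colours described above.

How it is judged:
By the outcome, as a careful person would: the job done as asked, in the order asked, and still so for the second after the job is handed in, with the robot touching nothing.
It also fails if it takes over 48 s, if anything falls off the work surface, if the arm or the gripper's body presses on something with over 40 N, if the wrist force passes 120 N, or if a joint passes its speed limit or range.

ROBOT

A 6-joint arm with a two-finger parallel gripper is mounted at the origin on a cart in front of the work surface, level with it; the furniture and walls round the work are solid. World frame = base frame: x ahead of the robot, y to its left, z up, the work surface at z = 0. Lengths are in m, angles in rad, forces in N, time in s.
With the tool pointing down it reaches from about 0.35 to 0.975 m from the base axis. Payload 4.9 kg.
Tool frame: the origin (TCP) lies at the very end of the fingers, on their centre line; the grasp point (between the pads) lies 19 mm behind it (manip.hold_point_z is the distance from the TCP to the grasp point, in m); z points along the fingers, x is the direction in which the jaws open and shut, and the axes are right-handed (so a half turn about z gives the same grasp; the last joint's range is limited). The gripper opens to 85 mm and grips with 20 to 120 N. Pads are 22 mm wide; open, the fingers measure 114 mm over their backs; the gripper's body (76 mm by 85 mm) begins 54 mm behind the grasp point. The pads swing forward as they close: fully open they stand 13 mm farther back than shut.
Start: joints at [1.023, 0.053, 1.613, -0, 1.476, -0.119], TCP at [0.26, 0.568, 0.209] pointing down, gripper open.
Joint ranges: [-3.01, 3.01], [-1.01, 2.22], [0.06, 2.58], [-1.02, 4.17], [0.09, 2.62], [-3.14, 3.14]. Speed limits (rad/s): [2.57, 2.57, 3.14, 3.14, 3.14, 3.14].

INTERFACE

Orientations are given as a unit quaternion [w, x, y, z].
In Python, from plant import manip gives the robot as it stands.
- The arm moves only by the shell command python3 -m handwheel 'ROWS' [OPENING]. ROWS is JSON, a list of rows, each an object of numbers: "dx", "dy", "dz": the shift along the tool's x, y, z in m; "ax", "ay", "az": the turn, a rotation vector about the tool's x, y, z in rad. In form: [{"dx": .., "dy": .., "dz": .., "ax": .., "ay": .., "az": ..}, ...]. A call has 1 to 5 rows; each row is the pose to reach, as a shift and turn from the pose commanded when the call began, along the tool's axes at that moment; what a row does not reach only later rows make up. A row lasts 1/8 s, in which the tool goes at most 62.5 mm and 10.7 degrees, less where a joint would pass 70% of its speed; a pose out of reach is approached as far as the arm can. A call with a gripper value outside its range is refused whole. OPENING is the closure in counts, from 0 (fully open) to 255 (shut), set as the call begins (- or left out, the last holds). The fingers move at their own pace and stop on an object; the grip force is fixed at half the most. Time passes only in rows, so rows that repeat a pose let the fingers close. It gives the time, the measured TCP pose, the force and the opening at its end, in the units of the state.
- manip.state(): the state, without advancing time (a new reading comes with each control period).
- manip.grab_frame(name): name is "scene" or "top" or "wrist"; returns a dict with "image" (480x640x3 uint8, blue, green, red), "z_map" (480x640 float32, m along the optical axis (not along the pixel's ray), 0 where there is no reading), "K" (3x3 intrinsics, pixels), "k1" (the pictures are not rectified: a ray, as slopes to the right and down, at radius r is drawn at 1 + k1 r^2 times it, then the intrinsics apply), "xyz" and "rotation" of the camera in the world. Camera axes: x right, y up, looking along -z (the intrinsics and any distortion apply to the point x, -y, -z); pixel columns grow to the right and rows downward; lengths in m; the calibration is good to about 2 mm. A picture is of the moment at which its call begins.
- manip.job_done(): hands the job in, once; it reports no verdict.
The state is a dict: "time": time; "joint_pos": joint angles; "joint_vel": joint speeds; "joint_efforts": joint torques, N m; "tool_pos": TCP position; "tool_rot": TCP orientation; "contact_force": force on the tool from outside, world axes, zero at the start; "ft_torque": the same for the moment, N m; "gripper_width": opening from 0.0 (shut) to 1.0 (fully open).
Only numpy, scipy, OpenCV 4.12 (cv2) and the standard library are available. Lean on these libraries where they do the work, as an engineer would, in place of code of your own. Each camera call takes 0.05 s, during which the arm holds its last target.

## Working session

There is one attempt and no reset: what is moved stays moved. The work goes in short steps, Python scripts to look and compute and a shell command to move; the robot and the scene stay as the last step left them, time stands still between calls to the robot, and variables do not carry over. Pictures are saved under pics/ and viewed, and the job is handed in when it is done.

```bash
ls; mkdir -p pics; python3 - <<'E'
from plant import manip
import cv2,numpy as np
for n in("scene","top","wrist"):
    f=manip.grab_frame(n); cv2.imwrite(f"pics/{n}0.png",f["image"]); np.savez(f"/tmp/{n}0.npz",**f)
    print(n,f["K"].tolist(),f["k1"],f["xyz"],np.round(f["rotation"],4).tolist())
print(manip.state(), manip.hold_point_z)
E
```

```text
pics
scene [[480.227237688342, 0.0, 320.7432487710931], [0.0, 480.227237688342, 233.30124981336544], [0.0, 0.0, 1.0]] 0.018071728327801045 [ 0.11086283 -0.44939886  0.53524656] [0.8199, 0.4962, -0.1373, -0.2504]
top [[612.3529345076449, 0.0, 324.49457812607403], [0.0, 612.3529345076449, 249.48750832491916], [0.0, 0.0, 1.0]] -0.21647073238308734 [0.28795563 0.21710779 1.22650692] [-0.6952, -0.0603, 0.0783, 0.712]
wrist [[392.8269530333511, 0.0, 321.00116098134663], [0.0, 392.8269530333511, 244.40162871075586], [0.0, 0.0, 1.0]] 0.0031209639098590427 [0.19041445 0.5996524  0.37222567] [0.8319, -0.1258, -0.0802, 0.5345]
{'time': 0.15, 'joint_pos': array([ 1.02302050e+00,  5.32297243e-02,  1.61400777e+00, -2.83267108e-05,
        1.47601255e+00, -1.18995780e-01]), 'joint_vel': array([ 0.00123927, -0.00066198, -0.00455455, -0.00012238,  0.00139949,
        0.00055709]), 'joint_efforts': array([ 1.11650825e-03, -3.94241095e+01, -3.70722198e+01, -3.62251251e-05,
        4.66724756e-03, -1.52248066e-05]), 'tool_pos': array([0.25957261, 0.56795415, 0.20781285]), 'tool_rot': array([ 3.74637604e-04,  8.41355503e-01,  5.40481480e-01, -7.39311624e-04]), 'contact_force': array([-0.54600805,  0.00742102,  0.35779238]), 'ft_torque': array([ 0.00641807,  0.00129537, -0.02416323]), 'gripper_width': 0.9978439238260807} 0.0187
```

View pics/scene0.png

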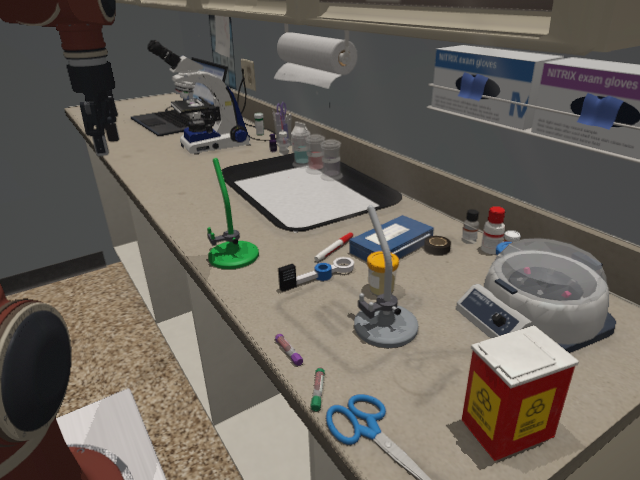

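View pics/top0.png

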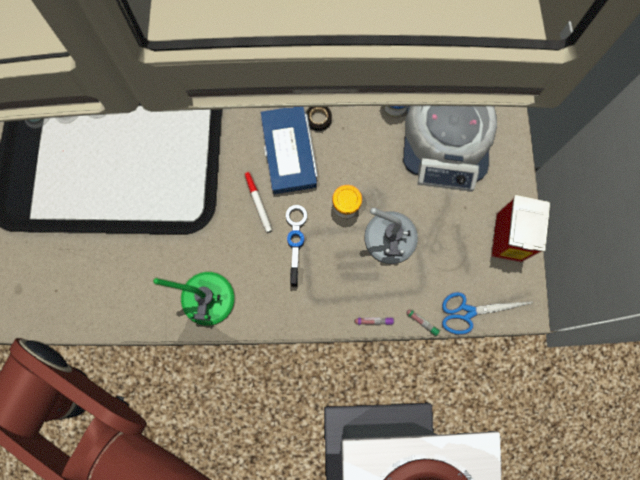

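View pics/wrist0.png

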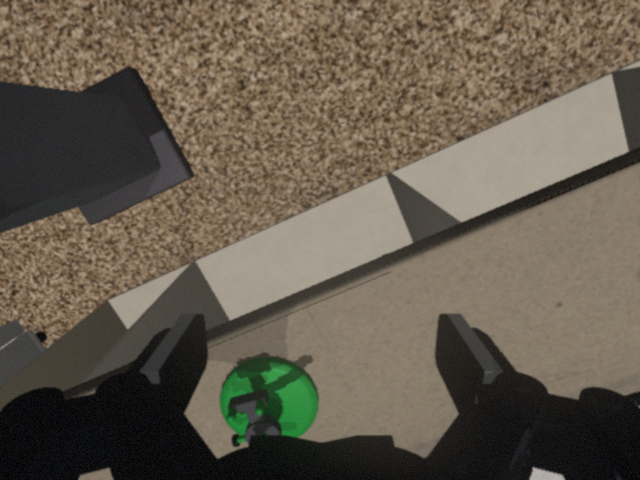

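```bash
cat > h.py <<'E'
import numpy as np,cv2
from scipy.spatial.transform import Rotation as R
def Rq(q): q=np.asarray(q,float); return R.from_quat(np.r_[q[1:],q[0]])
def ray(f,u,v):
    K=f["K"];a=np.array([(u-K[0,2])/K[0,0],(v-K[1,2])/K[1,1]]);k=float(f["k1"]);s=a.copy()
    for _ in range(20): s=a/(1+k*(s@s))
    d=np.array([s[0],-s[1],-1.]); return np.asarray(f["xyz"]),Rq(f["rotation"]).apply(d)
def onz(f,u,v,z):
    o,d=ray(f,u,v); return o+d*(z-o[2])/d[2]
def dep(f,u,v):
    o,d=ray(f,u,v); return o+d*float(f["z_map"][int(round(v)),int(round(u))])
def proj(f,p):
    c=Rq(f["rotation"]).inv().apply(np.asarray(p)-f["xyz"]); s=np.array([c[0],-c[1]])/-c[2]; s=s*(1+float(f["k1"])*(s@s)); K=f["K"]
    return K[0,0]*s[0]+K[0,2],K[1,1]*s[1]+K[1,2]
def cloud(f,x0,y0,x1,y1):
    out=[];col=[]
    K=f["K"];vv,uu=np.mgrid[y0:y1,x0:x1];a=np.stack([(uu-K[0,2])/K[0,0],(vv-K[1,2])/K[1,1]],-1);s=a.copy()
    for _ in range(20): s=a/(1+float(f["k1"])*(s**2).sum(-1,keepdims=True))
    z=f["z_map"][y0:y1,x0:x1]
    d=np.stack([s[...,0],-s[...,1],-np.ones_like(z)],-1)*z[...,None]
    P=Rq(f["rotation"]).apply(d.reshape(-1,3))+f["xyz"]
    return P.reshape(d.shape),f["image"][y0:y1,x0:x1],z>0
E
python3 - <<'E'
import numpy as np,cv2
from h import *
t=dict(np.load("/tmp/top0.npz"));s=dict(np.load("/tmp/scene0.npz"))
a=cv2.resize(t["image"][185:300,270:430],None,fx=5,fy=5,interpolation=cv2.INTER_CUBIC);cv2.imwrite("pics/tc.png",a)
b=cv2.resize(s["image"][190:350,270:430],None,fx=3.7,fy=3.7,interpolation=cv2.INTER_CUBIC);cv2.imwrite("pics/sc.png",b)
E
```

```text
(no output)
```

View pics/tc.png

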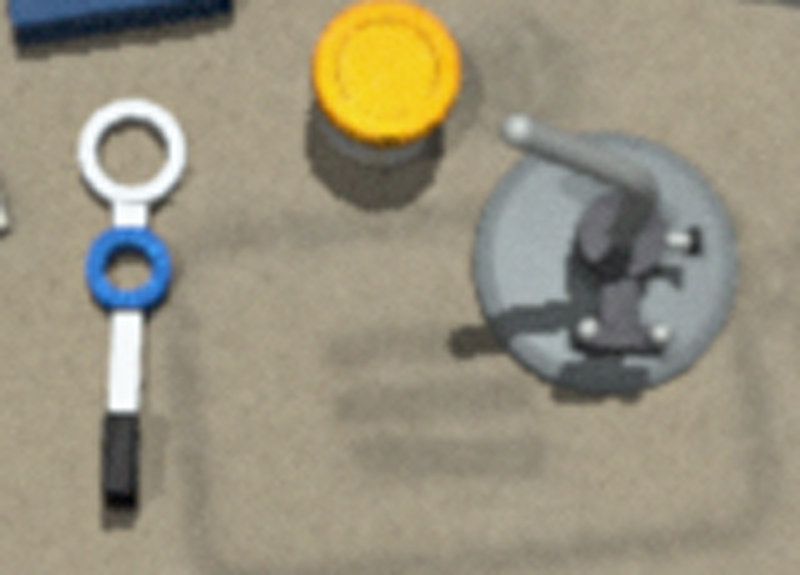

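View pics/sc.png

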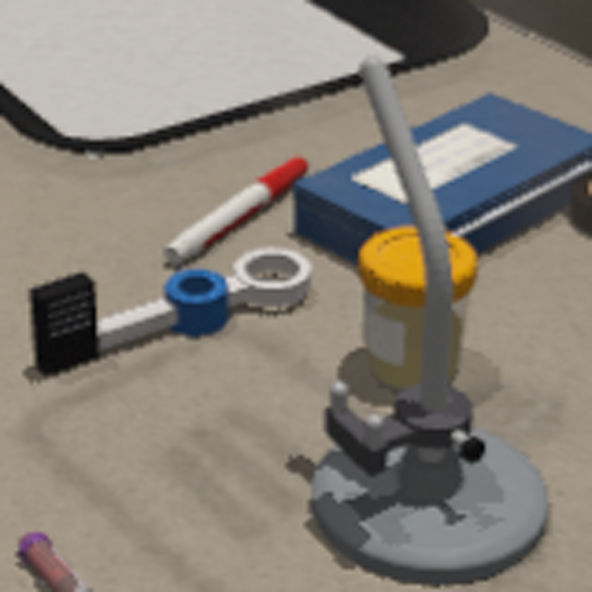

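```bash
python3 - <<'E'
import numpy as np,cv2
from h import *
t=dict(np.load("/tmp/top0.npz"));s=dict(np.load("/tmp/scene0.npz"))
np.set_printoptions(precision=4,suppress=True)
P,C,ok=cloud(t,270,185,440,300)
# foot top: depth points with z in .025-.035
m=ok&(abs(P[...,2]-.03)<.006); m[:,:90]=False
for z0 in (P[...,2][ok&(abs(P[...,2])<.01)],): print("table z",np.median(z0),len(z0))
q=P[m]; print("foot n",m.sum(),np.median(q[:,2]))
ct=max(cv2.findContours(m.astype(np.uint8),0,1)[0],key=cv2.contourArea)
hull=cv2.convexHull(ct).reshape(-1,2).astype(float)
W=np.array([onz(t,270+u,185+v,.03)[:2] for u,v in hull])
c,r=cv2.minEnclosingCircle(W.astype(np.float32)*1000);print("foot circ",c,r)
tip=np.array([onz(t,270+518/5,185+128/5,.205)]);print("tip",tip)
for u,v in((588,327),(660,333)): print("pin",onz(t,270+u/5,185+v/5,.074))
# holder
hsv=cv2.cvtColor(t["image"],cv2.COLOR_BGR2HSV)
mb=(cv2.inRange(hsv,(100,150,80),(125,255,255)));mb[:225]=0;mb[:,:280]=0;mb[255:]=0;mb[:,312:]=0
ct=max(cv2.findContours(mb,0,1)[0],key=cv2.contourArea);print("collar",cv2.minEnclosingCircle(ct),cv2.fitEllipse(ct))
e=cv2.fitEllipse(ct);print("collar w",onz(t,*e[0],.022))
gray=t["image"].max(-1)
mk=((gray<70)*255).astype(np.uint8);mk[:262]=0;mk[290:]=0;mk[:,:286]=0;mk[:,304:]=0
ct=max(cv2.findContours(mk,0,1)[0],key=cv2.contourArea);print("grip",cv2.minAreaRect(ct))
ww=((t["image"].min(-1)>170)*255).astype(np.uint8);ww[:200]=0;ww[229:]=0;ww[:,:280]=0;ww[:,312:]=0
ct=max(cv2.findContours(ww,0,1)[0],key=cv2.contourArea);c2=[p for p in ct.reshape(-1,2) if p[1]<224];e2=cv2.fitEllipse(np.array(c2));print("ring",e2,onz(t,*e2[0],.017))
PP,_,o=cloud(t,284,260,306,292);mm=o&(PP[...,2]>.044)&(PP[...,2]<.06);print("griptop",PP[mm].mean(0),mm.sum(), PP[mm].min(0),PP[mm].max(0))
E
```

```text
table z 0.00022117580906755308 15599
foot n 37 0.03171611580025058
foot circ (654.3853759765625, -37.67782211303711) 18.901165008544922
tip [[0.5576 0.1016 0.205 ]]
pin [0.5125 0.063  0.074 ]
pin [0.5095 0.0351 0.074 ]
collar ((295.3461608886719, 238.65383911132812), 8.535614967346191) ((295.3145446777344, 238.34359741210938), (15.423004150390625, 15.821538925170898), 98.11300659179688)
collar w [0.5513 0.2413 0.022 ]
grip ((294.0, 277.5), (19.0, 6.0), 90.0)
ring ((295.9185791015625, 214.5900115966797), (19.973312377929688, 20.90618133544922), 86.22409057617188) [0.602  0.2394 0.017 ]
griptop [0.4723 0.2456 0.0492] 127 [0.4553 0.2386 0.044 ] [0.4887 0.2526 0.055 ]
```

```bash
python3 - <<'E'
import numpy as np,cv2
from h import *
from scipy.optimize import least_squares
t=dict(np.load("/tmp/top0.npz"));s=dict(np.load("/tmp/scene0.npz"))
np.set_printoptions(precision=4,suppress=True)
for u,v in((375,240),(405,245),(400,215)): print(dep(t,u,v), t["image"][v,u])
# foot top edge in top view by colour: bluish grey vs tan
im=t["image"].astype(int);d=im[...,0]-im[...,2]
m=((d>0)*255).astype(np.uint8);m[:205]=0;m[268:]=0;m[:,:355]=0;m[:,425:]=0
m=cv2.morphologyEx(m,cv2.MORPH_OPEN,np.ones((3,3),np.uint8))
ct=max(cv2.findContours(m,0,1)[0],key=cv2.contourArea);hu=cv2.convexHull(ct).reshape(-1,2)
v=cv2.cvtColor(m,cv2.COLOR_GRAY2BGR);cv2.imwrite("pics/m.png",cv2.resize(np.hstack([m[195:280,350:430]]),None,fx=5,fy=5,interpolation=0))
pr=lambda st:[ (n,np.round(proj(f,p),1)) for f in (t,s) for n,p in st]
def model(x,y,yaw):
    X=np.array([np.cos(yaw),np.sin(yaw),0]);Y=np.array([-np.sin(yaw),np.cos(yaw),0]);o=np.array([x,y,0])
    g=lambda a,b,c:o+a*X+b*Y+np.array([0,0,c])
    return dict(tipc=g(0,.0558,.2034),p1=g(-.042,.014,.076),p2=g(-.042,-.014,.076),foot=g(0,0,.03),stop=g(0,0,.058),bs=g(0,0,.115))
M=model(.552,.0455,-.106)
for f,n,x0,y0,k in((t,"t",340,185,8),(s,"s",330,190,4)):
    b=cv2.resize(f["image"][y0:y0+(75 if n=="t" else 160),x0:x0+(90 if n=="t" else 110)],None,fx=k,fy=k,interpolation=cv2.INTER_CUBIC)
    for q,p in M.items():
        u,w=proj(f,p);cv2.circle(b,(int((u-x0+.5)*k),int((w-y0+.5)*k)),3,(0,0,255),-1);print(n,q,round(u,1),round(w,1))
    cv2.imwrite(f"pics/ov_{n}.png",b)
E
```

```text
[0.5461 0.0798 0.0145] [176 175 166]
[0.5345 0.0189 0.0145] [162 160 151]
[0.5969 0.0263 0.0172] [147 145 136]
t tipc 373.8 210.7
t p1 387.3 250.6
t p2 401.7 251.8
t foot 392.6 235.2
t stop 394.5 232.1
t bs 398.6 225.3
s tipc 370.7 208.5
s p1 360.7 293.7
s p2 369.9 302.6
s foot 385.8 313.3
s stop 386.5 299.8
s bs 387.9 270.9
```

View pics/ov_t.png

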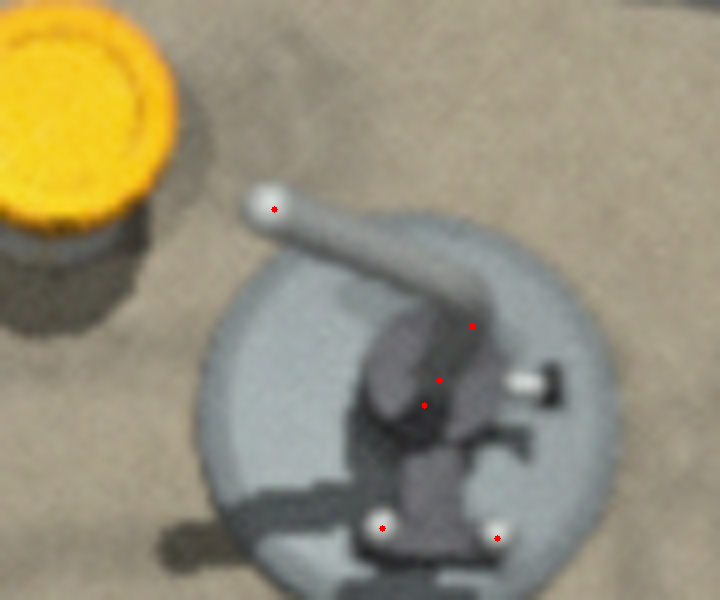

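View pics/ov_s.png

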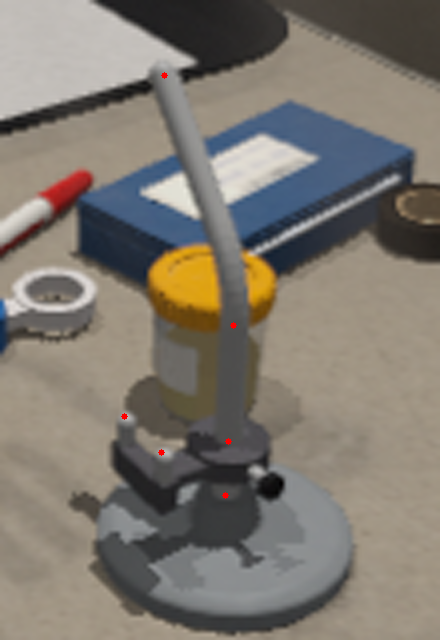

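Stand candidates: the all-green stand (top view 208,298) and the grey-foot/steel-rod/dark-stop one (391,237). The crop confirms that the grey one is meant. The holder lies with grip (294,276), blue collar (295,238) and ring (296,215). The fitted stand points lie on the image in both views.

```bash
cat > k.py <<'E'
from h import *
from plant import manip
import json,os
np.set_printoptions(precision=4,suppress=True)
S=(.5525,.046,-.106)
HT=np.array([[0,1,0],[1,0,0],[0,0,-1.]])  # columns: tool x,y,z in holder axes
G=np.array([-.080,0,.038])
off=np.zeros(3)   # holder grasp correction in holder axes (actual grasp point - G)
if os.path.exists("off.json"): off=np.array(json.load(open("off.json")))
def tool_for(o,Rh):   # holder origin, Rotation -> tcp, R
    Rt=Rh*R.from_matrix(HT); g=o+Rh.apply(G+off); return g+Rt.apply([0,0,manip.hold_point_z]),Rt
def delta(p,Rt,st=None):
    st=st or manip.state(); R0=Rq(st["tool_rot"])
    d=R0.inv().apply(p-st["tool_pos"]); a=(R0.inv()*Rt).as_rotvec()
    return dict(zip(("dx","dy","dz","ax","ay","az"),np.round(np.r_[d,a],4).tolist()))
Rs=R.from_euler("z",S[2])
def rod(s,extra=0.):
    """bore-middle point at arc position s (m) measured up from bend_start; lean angle"""
    L=.06*np.radians(40)
    if s<=0: a=0;y=0;z=.115+s
    elif s<L: a=s/.06; y=.06*(1-np.cos(a)); z=.115+.06*np.sin(a)
    else: a=np.radians(40); y=.0140+(s-L)*np.sin(a); z=.1536+(s-L)*np.cos(a)
    return np.array([0,y,z]),a
def holder_at(s,da=0.):
    c,a=rod(s); a=a+da; Rh=Rs*R.from_euler("x",-a)
    bore=np.array([S[0],S[1],0])+Rs.apply(c)
    return bore-Rh.apply([0,0,.011]),Rh
def fit(s): return delta(*tool_for(*holder_at(s)))
E
python3 - <<'E'
from k import *
t=dict(np.load("/tmp/top0.npz"))
print("green tip",onz(t,157,282,.2))
p,Rt=tool_for(np.array([.5515,.2415,0]),R.from_euler("z",-.048)); print(p)
print(delta(p+[0,0,.3],Rt))
E
```

```text
green tip [0.4414 0.4762 0.2   ]
[0.4716 0.2453 0.0193]
{'dx': -0.2054, 'dy': 0.3269, 'dz': -0.1112, 'ax': -0.0005, 'ay': 0.0016, 'az': -0.3808}
```

```bash
python3 -m handwheel '[{"dz":-0.06},{"dz":-0.111},{"dx":-0.03,"dy":0.05,"dz":-0.111,"az":-0.1},{"dx":-0.065,"dy":0.1,"dz":-0.111,"az":-0.2},{"dx":-0.1,"dy":0.15,"dz":-0.111,"az":-0.38}]'
python3 - <<'E'
from k import *
p,Rt=tool_for(np.array([.5515,.2415,0]),R.from_euler("z",-.048))
print(delta(p+[0,0,.2],Rt))
E
```

```text
{'dx': -0.2053, 'dy': 0.327, 'dz': -0.0112, 'ax': -0.0005, 'ay': 0.0016, 'az': -0.3808}invalid input at $[0]: expected keys dx, dy, dz, ax, ay, az
```

```bash
python3 -m handwheel '[{"dx":0,"dy":0,"dz":-0.06,"ax":0,"ay":0,"az":0},{"dx":0,"dy":0,"dz":-0.111,"ax":0,"ay":0,"az":0},{"dx":-0.03,"dy":0.05,"dz":-0.111,"ax":0,"ay":0,"az":-0.1},{"dx":-0.065,"dy":0.1,"dz":-0.111,"ax":0,"ay":0,"az":-0.2},{"dx":-0.1,"dy":0.15,"dz":-0.111,"ax":0,"ay":0,"az":-0.38}]'
python3 - <<'E'
from k import *
p,Rt=tool_for(np.array([.5515,.2415,0]),R.from_euler("z",-.048))
print(delta(p+[0,0,.3],Rt))
E
```

```text
time: 0.78
tool_pos: [0.3541, 0.4158, 0.3196]
tool_rot: [0.0, 0.725, 0.689, -0.0]
contact_force: [0.6, -0.1, 0.1]
gripper_width: 1.003
{'dx': -0.1643, 'dy': 0.126, 'dz': 0.0003, 'ax': 0.0001, 'ay': 0.0002, 'az': -0.0026}
```

```bash
python3 -m handwheel '[{"dx":-0.05,"dy":0.04,"dz":0,"ax":0,"ay":0,"az":-0.003},{"dx":-0.1,"dy":0.077,"dz":0,"ax":0,"ay":0,"az":-0.003},{"dx":-0.145,"dy":0.111,"dz":0.03,"ax":0,"ay":0,"az":-0.003},{"dx":-0.1645,"dy":0.126,"dz":0.08,"ax":0,"ay":0,"az":-0.003},{"dx":-0.1645,"dy":0.126,"dz":0.14,"ax":0,"ay":0,"az":-0.003}]'
python3 -m handwheel '[{"dx":0,"dy":0,"dz":0.04,"ax":0,"ay":0,"az":0},{"dx":0,"dy":0,"dz":0.04,"ax":0,"ay":0,"az":0},{"dx":0,"dy":0,"dz":0.04,"ax":0,"ay":0,"az":0}]'
python3 - <<'E'
from k import *
f=manip.grab_frame("wrist");cv2.imwrite("pics/w1.png",f["image"]);np.savez("/tmp/w1.npz",**f)
p,Rt=tool_for(np.array([.5515,.2415,0]),R.from_euler("z",-.048))
print(delta(p,Rt))
for z in (0,.05): print(proj(f,[.4716,.2453,z]))
E
```

```text
time: 1.4
tool_pos: [0.4717, 0.2444, 0.1793]
tool_rot: [0.001, 0.727, 0.687, 0.001]
contact_force: [-0.2, -0.1, -0.9]
gripper_width: 0.998
time: 1.78
tool_pos: [0.4711, 0.2465, 0.1418]
tool_rot: [0.001, 0.726, 0.688, 0.001]
contact_force: [0.4, -0.1, 0.2]
gripper_width: 1.0
{'dx': -0.0016, 'dy': -0.0005, 'dz': 0.1234, 'ax': 0.0041, 'ay': -0.0017, 'az': -0.0051}
(np.float64(318.98109094628023), np.float64(222.52129059601054))
(np.float64(318.73075189749835), np.float64(240.48211620870413))
```

View pics/w1.png

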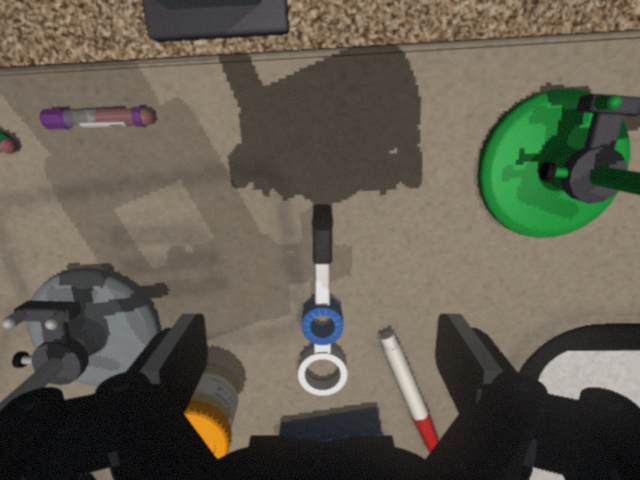

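```bash
python3 - <<'E'
from k import *
f=dict(np.load("/tmp/w1.npz"))
P,C,ok=cloud(f,300,190,350,275);z=P[...,2]
m=ok&(z>.04)&(z<.06);print("griptop",P[m].mean(0),P[m].min(0),P[m].max(0),m.sum())
hsv=cv2.cvtColor(f["image"],cv2.COLOR_BGR2HSV);mb=cv2.inRange(hsv,(100,150,60),(125,255,255));mb[:295]=0;mb[350:]=0;mb[:,:290]=0;mb[:,355:]=0
ct=max(cv2.findContours(mb,0,1)[0],key=cv2.contourArea);e=cv2.fitEllipse(cv2.convexHull(ct));print(e,onz(f,*e[0],.015))
print(onz(f,322.5,373,.017))
E
```

```text
griptop [0.4711 0.2477 0.0486] [0.4553 0.2399 0.0404] [0.4891 0.2556 0.0513] 995
((321.88787841796875, 325.1947326660156), (35.077518463134766, 39.593055725097656), 85.08639526367188) [0.5555 0.2432 0.015 ]
[0.6003 0.2413 0.017 ]
```

```bash
python3 -m handwheel '[{"dx":0,"dy":-0.0005,"dz":0.04,"ax":0.004,"ay":-0.002,"az":-0.005},{"dx":0,"dy":-0.0005,"dz":0.08,"ax":0.004,"ay":-0.002,"az":-0.005},{"dx":0,"dy":-0.0005,"dz":0.11,"ax":0.004,"ay":-0.002,"az":-0.005},{"dx":0,"dy":-0.0005,"dz":0.122,"ax":0.004,"ay":-0.002,"az":-0.005},{"dx":0,"dy":-0.0005,"dz":0.122,"ax":0.004,"ay":-0.002,"az":-0.005}]'
python3 -m handwheel '[{"dx":0,"dy":0,"dz":0,"ax":0,"ay":0,"az":0},{"dx":0,"dy":0,"dz":0,"ax":0,"ay":0,"az":0},{"dx":0,"dy":0,"dz":0,"ax":0,"ay":0,"az":0},{"dx":0,"dy":0,"dz":0,"ax":0,"ay":0,"az":0},{"dx":0,"dy":0,"dz":0,"ax":0,"ay":0,"az":0}]' 255
```

```text
time: 2.45
tool_pos: [0.4704, 0.2464, 0.019]
tool_rot: [-0.0, 0.724, 0.69, -0.001]
contact_force: [0.2, 0.0, -0.1]
gripper_width: 1.0
time: 3.08
tool_pos: [0.4699, 0.2463, 0.0184]
tool_rot: [-0.001, 0.724, 0.69, -0.002]
contact_force: [-0.6, 0.1, 3.3]
gripper_width: 0.144
```

```bash
python3 -m handwheel '[{"dx":0,"dy":0,"dz":-0.03,"ax":0,"ay":0,"az":0},{"dx":0,"dy":0,"dz":-0.08,"ax":0,"ay":0,"az":0},{"dx":0,"dy":0,"dz":-0.13,"ax":0,"ay":0,"az":0},{"dx":0,"dy":0,"dz":-0.18,"ax":0,"ay":0,"az":0},{"dx":0,"dy":0,"dz":-0.2,"ax":0,"ay":0,"az":0}]'
python3 -m handwheel '[{"dx":0,"dy":0,"dz":0,"ax":0,"ay":0,"az":0},{"dx":0,"dy":0,"dz":0,"ax":0,"ay":0,"az":0}]'
python3 - <<'E'
from k import *
json.dump([-.0015,0,-.001],open("off.json","w"))
import k; k.off=np.array([-.0015,0,-.001])
L=.06*np.radians(40)
print(manip.state()["contact_force"])
p,Rt=tool_for(*holder_at(L+.071+.045)); print(p,delta(p,Rt))
for n in("top","scene","wrist"):
    f=manip.grab_frame(n);cv2.imwrite(f"pics/{n}2.png",f["image"]);np.savez(f"/tmp/{n}2.npz",**f)
st=manip.state();Rh=Rq(st["tool_rot"])*R.from_matrix(HT).inv();np.save("/tmp/st2.npy",np.r_[st["tool_pos"],st["tool_rot"]])
g=st["tool_pos"]-Rq(st["tool_rot"]).apply([0,0,manip.hold_point_z]);o=g-Rh.apply(G+k.off);print("holder pred",o,Rh.as_euler("zyx"))
for n in("top","scene","wrist"):
    f=dict(np.load(f"/tmp/{n}2.npz"));print(n,[np.round(proj(f,o+Rh.apply(q)),1) for q in((0,0,.022),(.049,0,.017),(-.08,0,.05))])
E
```

```text
time: 3.7
tool_pos: [0.4715, 0.2468, 0.2209]
tool_rot: [0.0, 0.724, 0.69, 0.0]
contact_force: [-0.4, 0.5, -2.4]
gripper_width: 0.139
time: 3.95
tool_pos: [0.469, 0.2458, 0.2146]
tool_rot: [-0.002, 0.724, 0.69, -0.004]
contact_force: [0.8, -1.2, -1.9]
gripper_width: 0.136
[ 0.8287 -1.2099 -1.8744]
[0.4813 0.1474 0.2481] {'dx': -0.0979, 'dy': 0.0168, 'dz': -0.0332, 'ax': 0.0118, 'ay': -0.6937, 'az': 0.0581}
holder pred [0.5505 0.2419 0.1961] [-0.0485  0.0083 -0.0033]
top [array([292.2, 214.2]), array([293.3, 187.5]), array([290. , 257.2])]
scene [array([319.3, 175.4]), array([342. , 172.8]), array([278.7, 169.1])]
wrist [array([320.6, 447.9]), array([320.7, 511.6]), array([320.6, 337. ])]
```

View pics/top2.png

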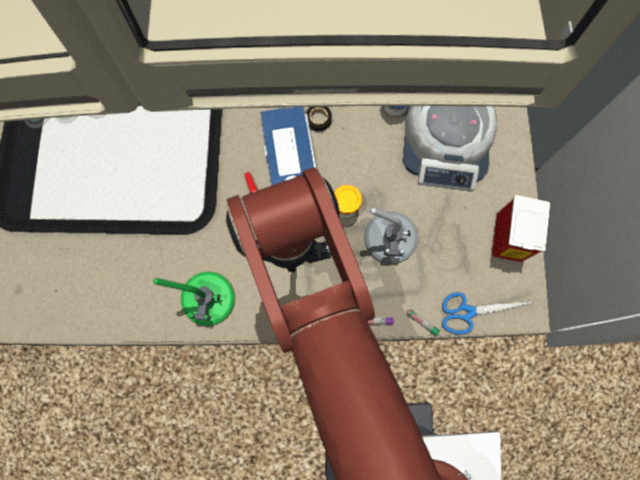

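View pics/scene2.png

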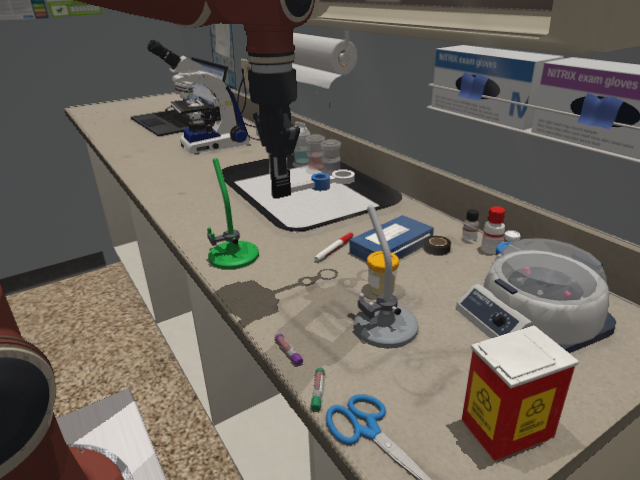

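View pics/wrist2.png

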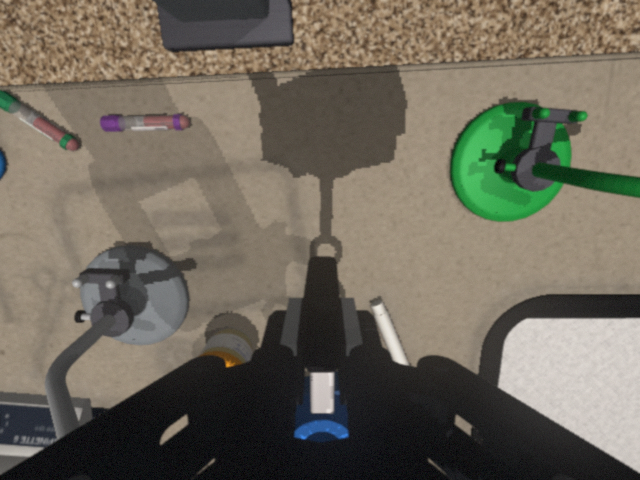

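```bash
python3 -m handwheel '[{"dx":-0.01,"dy":0.003,"dz":-0.03,"ax":0,"ay":-0.14,"az":0.01},{"dx":-0.03,"dy":0.006,"dz":-0.04,"ax":0,"ay":-0.28,"az":0.02},{"dx":-0.05,"dy":0.01,"dz":-0.045,"ax":0.01,"ay":-0.42,"az":0.03},{"dx":-0.075,"dy":0.014,"dz":-0.04,"ax":0.012,"ay":-0.56,"az":0.045},{"dx":-0.098,"dy":0.017,"dz":-0.033,"ax":0.012,"ay":-0.694,"az":0.058}]'
python3 -m handwheel '[{"dx":0,"dy":0,"dz":0,"ax":0,"ay":0,"az":0},{"dx":0,"dy":0,"dz":0,"ax":0,"ay":0,"az":0}]'
cat > look.py <<'E'
from k import *
import sys
n=sys.argv[1]
f=manip.grab_frame("scene");w=manip.grab_frame("wrist");st=manip.state()
np.savez(f"/tmp/s{n}.npz",**f);np.savez(f"/tmp/w{n}.npz",**w)
Rh=Rq(st["tool_rot"])*R.from_matrix(HT).inv()
g=st["tool_pos"]-Rq(st["tool_rot"]).apply([0,0,manip.hold_point_z]);o=g-Rh.apply(G+off)
b=o+Rh.apply([0,0,.011]);q=Rs.inv().apply(b-[S[0],S[1],0]);e=(Rs.inv()*Rh)
print("t",st["time"],"bore in stand",q*1000,"rotvec deg",np.degrees(e.as_rotvec()),"F",st["contact_force"],"T",st["ft_torque"],"w",st["gripper_width"])
x0,y0,x1,y1=300,130,440,350;kk=2.7
a=cv2.resize(f["image"][y0:y1,x0:x1],None,fx=kk,fy=kk,interpolation=cv2.INTER_CUBIC)
P=[o+Rh.apply(v) for v in((0,0,.022),(0,0,0),(.049,0,.017))]
for p in P:
    u,v=proj(f,p);cv2.circle(a,(int((u-x0+.5)*kk),int((v-y0+.5)*kk)),2,(0,0,255),-1)
wi=w["image"].copy()
for p in P: 
    u,v=proj(w,p);cv2.circle(wi,(int(u),int(v)),2,(0,0,255),-1)
wi=cv2.resize(wi,(420,315));c=np.zeros((600,800,3),np.uint8);c[:a.shape[0],:a.shape[1]]=a;c[:315,380:]=wi
cv2.imwrite(f"pics/look{n}.png",c)
E
python3 look.py 3
```

```text
time: 4.72
tool_pos: [0.4829, 0.1475, 0.2502]
tool_rot: [0.231, 0.699, 0.628, -0.254]
contact_force: [-0.0, -0.1, -1.4]
gripper_width: 0.14
time: 4.97
tool_pos: [0.4828, 0.1481, 0.2509]
tool_rot: [0.229, 0.7, 0.628, -0.252]
contact_force: [0.4, 0.2, -1.6]
gripper_width: 0.14
t 5.075 bore in stand [  1.778   89.4993 246.9533] rotvec deg [-39.7466  -0.3393  -0.1187] F [ 0.7243 -0.0287 -1.3127] T [ 0.4575  0.0861 -0.0018] w 0.13681476022682246
```

View pics/look3.png

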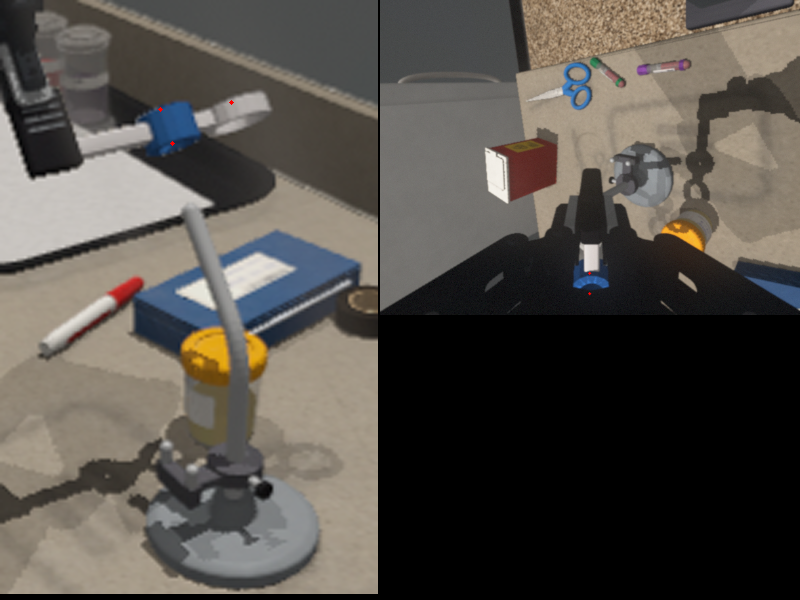

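```bash
python3 - <<'E'
from k import *
f=dict(np.load("/tmp/s3.npz"))
hsv=cv2.cvtColor(f["image"],cv2.COLOR_BGR2HSV);mb=cv2.inRange(hsv,(100,150,50),(125,255,255));mb[:160]=0;mb[190:]=0;mb[:,:340]=0;mb[:,385:]=0
ct=max(cv2.findContours(mb,0,1)[0],key=cv2.contourArea);hu=cv2.convexHull(ct);M=cv2.moments(hu);u,v=M["m10"]/M["m00"],M["m01"]/M["m00"]
st=manip.state();Rh=Rq(st["tool_rot"])*R.from_matrix(HT).inv()
b=st["tool_pos"]-Rq(st["tool_rot"]).apply([0,0,manip.hold_point_z])-Rh.apply(G+off)+Rh.apply([0,0,.011])
print("img",u,v,"pred",proj(f,b))
# predicted silhouette hull centroid
th=np.linspace(0,6.28,60);pts=np.array([proj(f,b+Rh.apply([.017*np.cos(a),.017*np.sin(a),z])) for a in th for z in(-.011,.011)],np.float32)
h=cv2.convexHull(pts);m=cv2.moments(h);print("pred hull",m["m10"]/m["m00"],m["m01"]/m["m00"])
for d in np.eye(3)*.002: print(np.array(proj(f,b+Rs.apply(d)))-proj(f,b))
# tip check: rod contour
print("tip pred",proj(f,np.array([S[0],S[1],0])+Rs.apply([0,.0558,.2034])))
P,C,ok=cloud(f,340,160,385,190);mm=ok&(mb[160:190,340:385]>0);print("blue depth med (stand)",Rs.inv().apply(np.median(P[mm],0)-[S[0],S[1],0])*1000)
pp,c2,o2=cloud(f,365,205,380,225);r=Rs.inv().apply((pp.reshape(-1,3)-[S[0],S[1],0]))*1000;r=r[(r[:,2]>180)&(r[:,2]<215)];print("rod depth pts",np.round(r[::6],0))
E
```

```text
img 362.47675736961446 177.24489795918367 pred (np.float64(361.30147573746586), np.float64(176.29095036765935))
pred hull 361.289512725502 176.14731580175737
[ 1.048  -0.2278]
[-0.6376 -0.385 ]
[ 0.0204 -1.1501]
tip pred (np.float64(370.77563588358623), np.float64(208.27886036940626))
blue depth med (stand) [ -1.4172  79.485  250.6867]
rod depth pts [[ -1.  59. 208.]
 [ -1.  54. 208.]
 [ -1.  54. 206.]
 [ -3.  53. 206.]
 [ -4.  54. 204.]
 [ -6.  57. 201.]
 [  0.  50. 203.]
 [ -1.  50. 201.]
 [ -5.  50. 200.]
 [ -6.  54. 197.]
 [  3.  47. 198.]
 [ -1.  44. 198.]
 [ -5.  45. 197.]
 [ -6.  48. 194.]
 [  1.  42. 195.]
 [ -1.  41. 195.]
 [ -5.  41. 193.]
 [ -4.  45. 190.]
 [ -5.  46. 188.]
 [  0.  37. 190.]
 [ -2.  40. 188.]
 [ -3.  41. 186.]
 [ -6.  42. 184.]
 [  1.  36. 185.]
 [ -2.  37. 184.]]
```

```bash
python3 - <<'E'
from k import *
f=manip.grab_frame("top");np.savez("/tmp/t3.npz",**f)
cv2.imwrite("pics/t3.png",cv2.resize(f["image"][150:300,270:470],None,fx=4,fy=4))
E
```

```text
(no output)
```

View pics/t3.png

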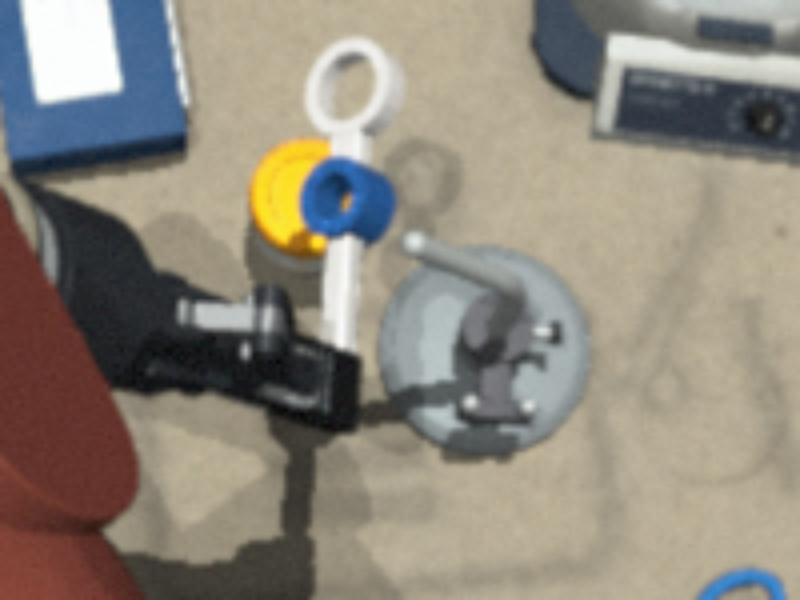

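```bash
cat > tri.py <<'E'
from k import *
from scipy.optimize import least_squares
def collar(f,b,Rh):
    u0,v0=proj(f,b);hsv=cv2.cvtColor(f["image"],cv2.COLOR_BGR2HSV);mb=cv2.inRange(hsv,(100,130,50),(125,255,255));k=np.zeros_like(mb);cv2.circle(k,(int(u0),int(v0)),24,255,-1);mb&=k
    ct=max(cv2.findContours(mb,0,1)[0],key=cv2.contourArea);k[:]=0;cv2.fillPoly(k,[cv2.convexHull(ct)],255)
    m=cv2.moments(k,True);c=np.array([m["m10"],m["m01"]])/m["m00"]
    return c
def predh(f,b,Rh):
    th=np.linspace(0,6.28,60);pts=np.array([proj(f,b+Rh.apply([.017*np.cos(a),.017*np.sin(a),z])) for a in th for z in(-.011,.011)],np.float32)
    m=cv2.moments(cv2.convexHull(pts));return np.array([m["m10"],m["m01"]])/m["m00"]
def run(fs,st):
    Rh=Rq(st["tool_rot"])*R.from_matrix(HT).inv()
    b=st["tool_pos"]-Rq(st["tool_rot"]).apply([0,0,manip.hold_point_z])-Rh.apply(G+off)+Rh.apply([0,0,.011])
    ob=[collar(f,b,Rh) for f in fs]
    for f,o in zip(fs,ob): print("obs",o,"pred",predh(f,b,Rh))
    r=least_squares(lambda d:np.concatenate([predh(f,b+d,Rh)-o for f,o in zip(fs,ob)]),np.zeros(3),diff_step=1e-3,x_scale=1e-3)
    return r.x,r.fun,b,Rh
E
python3 - <<'E'
from tri import *
t=dict(np.load("/tmp/t3.npz"));s=dict(np.load("/tmp/s3.npz"))
x,res,b,Rh=run([t,s],manip.state())
print("collar corr world mm",x*1000,"stand",Rs.inv().apply(x)*1000,"holder",Rh.inv().apply(x)*1000,"res",res)
# rod: tip hemisphere centre pixels by bright mask? crop enlargements
for f,n in((t,"t"),(s,"s")):
    tip=np.array([S[0],S[1],0])+Rs.apply([0,.0558,.2034]);u,v=map(int,proj(f,tip))
    a=cv2.resize(f["image"][v-14:v+15,u-14:u+15],None,fx=12,fy=12,interpolation=cv2.INTER_NEAREST)
    q=np.array(proj(f,tip));c=((q-[u-14,v-14]+.5)*12).astype(int);cv2.circle(a,tuple(c),4,(0,0,255),1);print(n,q)
    cv2.imwrite(f"pics/tip_{n}.png",a)
a=np.hstack([cv2.imread("pics/tip_t.png"),cv2.imread("pics/tip_s.png")]);cv2.imwrite("pics/tips.png",a)
E
```

```text
obs [356.4903 199.7341] pred [356.1266 200.8674]
obs [362.27   177.3947] pred [361.3159 176.065 ]
collar corr world mm [ 2.1656 -0.608  -2.4798] stand [ 2.2178 -0.3755 -2.4798] holder [ 2.2019  1.306  -2.1575] res [-0.1582  0.2824  0.302  -0.0872]
t [373.5391 210.402 ]
s [370.7756 208.2789]
```

View pics/tips.png

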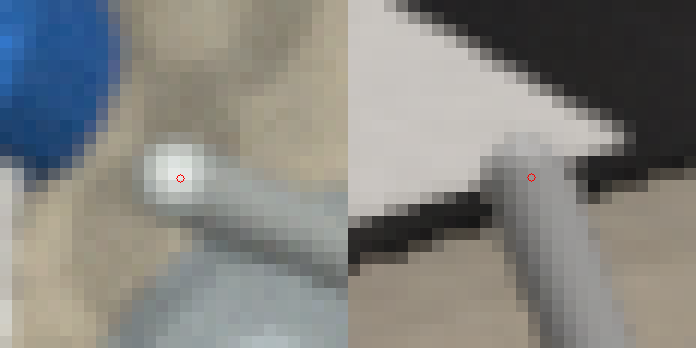

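```bash
echo '[-0.0037,-0.0013,0.0012]' > off.json; cat > plan.py <<'E'
from k import *
import sys
L=.06*np.radians(40)
st=manip.state()
for s in sys.argv[1:]: 
    d=delta(*tool_for(*holder_at(float(s)/1000)),st);print(s,", ".join(f"{v:.4f}" for v in d.values()))
E
python3 plan.py 155 142 132 122 112
```

```text
155 0.0007, -0.0040, 0.0044, 0.0049, -0.0043, -0.0041
142 0.0006, -0.0041, 0.0174, 0.0049, -0.0043, -0.0041
132 0.0006, -0.0041, 0.0274, 0.0049, -0.0043, -0.0041
122 0.0005, -0.0042, 0.0374, 0.0049, -0.0043, -0.0041
112 0.0005, -0.0042, 0.0474, 0.0049, -0.0043, -0.0041
```

```bash
python3 -m handwheel '[{"dx":0.0006,"dy":-0.004,"dz":0.005,"ax":0.005,"ay":-0.004,"az":-0.004},{"dx":0.0006,"dy":-0.004,"dz":0.017,"ax":0.005,"ay":-0.004,"az":-0.004},{"dx":0.0006,"dy":-0.004,"dz":0.026,"ax":0.005,"ay":-0.004,"az":-0.004},{"dx":0.0006,"dy":-0.004,"dz":0.026,"ax":0.005,"ay":-0.004,"az":-0.004},{"dx":0.0006,"dy":-0.004,"dz":0.026,"ax":0.005,"ay":-0.004,"az":-0.004}]'
python3 look.py 4;  python3 - <<'E'
from tri import *
f=manip.grab_frame("top");np.savez("/tmp/t4.npz",**f)
s=dict(np.load("/tmp/s4.npz"))
x,res,b,Rh=run([f,s],manip.state())
print("collar corr","stand",Rs.inv().apply(x)*1000,"holder",Rh.inv().apply(x)*1000,"res",res)
c=cv2.imread("pics/look4.png");a=cv2.resize(f["image"][170:250,320:420],None,fx=3.5,fy=3.5,interpolation=cv2.INTER_CUBIC);c[315:595,390:740]=a;cv2.imwrite("pics/look4.png",c)
E
python3 plan.py 132 122 112 102
```

```text
time: 5.75
tool_pos: [0.4772, 0.1319, 0.2306]
tool_rot: [0.229, 0.698, 0.628, -0.256]
contact_force: [0.3, 0.1, -0.8]
gripper_width: 0.145
t 5.85 bore in stand [ -0.1238  72.6036 222.741 ] rotvec deg [-40.097    0.0771   0.0276] F [ 0.2931 -0.7824 -1.468 ] T [ 0.5185  0.0304 -0.0123] w 0.13962205580946205
obs [364.8966 206.6816] pred [364.8157 206.7295]
obs [365.6831 192.4369] pred [365.4128 193.619 ]
collar corr stand [-0.0842 -0.1711  2.0487] holder [-0.0873 -1.4504  1.4568] res [ 0.1209 -0.2135 -0.2329  0.0674]
132 -0.0005, 0.0002, 0.0006, -0.0011, 0.0017, 0.0011
122 -0.0005, 0.0002, 0.0106, -0.0011, 0.0017, 0.0011
112 -0.0004, 0.0002, 0.0206, -0.0011, 0.0017, 0.0011
102 -0.0004, 0.0002, 0.0306, -0.0011, 0.0017, 0.0011
```

View pics/look4.png

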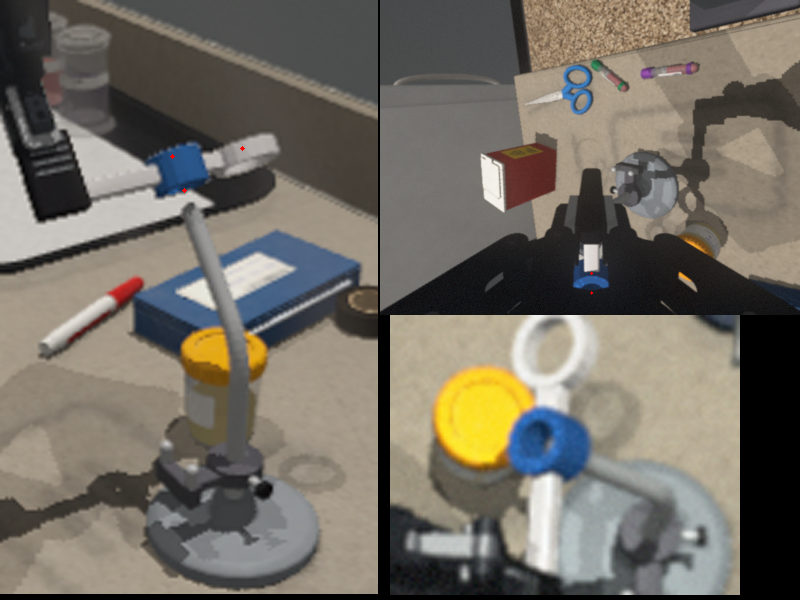

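```bash
echo '[-0.0037,-0.0006,0.0005]' > off.json; python3 plan.py 122 112; python3 -m handwheel '[{"dx":-0.0008,"dy":0.0002,"dz":0.005,"ax":-0.001,"ay":0.002,"az":0.001},{"dx":-0.001,"dy":0.0002,"dz":0.01,"ax":-0.001,"ay":0.002,"az":0.001},{"dx":-0.001,"dy":0.0002,"dz":0.015,"ax":-0.001,"ay":0.002,"az":0.001},{"dx":-0.001,"dy":0.0002,"dz":0.02,"ax":-0.001,"ay":0.002,"az":0.001},{"dx":-0.001,"dy":0.0002,"dz":0.02,"ax":-0.001,"ay":0.002,"az":0.001}]'
cat >> look.py <<'E'
f=manip.grab_frame("top");np.savez(f"/tmp/t{n}.npz",**f)
c=cv2.imread(f"pics/look{n}.png");a=cv2.resize(f["image"][170:250,320:420],None,fx=3.5,fy=3.5,interpolation=cv2.INTER_CUBIC);c[315:595,390:740]=a;cv2.imwrite(f"pics/look{n}.png",c)
E
python3 look.py 5
```

```text
122 0.0002, 0.0002, 0.0113, -0.0011, 0.0017, 0.0011
112 0.0003, 0.0002, 0.0213, -0.0011, 0.0017, 0.0011
time: 6.52
tool_pos: [0.4756, 0.1181, 0.2154]
tool_rot: [0.228, 0.699, 0.628, -0.255]
contact_force: [-0.4, 0.4, -0.8]
gripper_width: 0.142
t 6.625 bore in stand [ -0.1815  58.6497 208.7774] rotvec deg [-40.0058   0.0395  -0.0031] F [-0.1144 -0.4274 -1.7996] T [ 0.5115  0.0609 -0.0182] w 0.14196372948425548
```

View pics/look5.png

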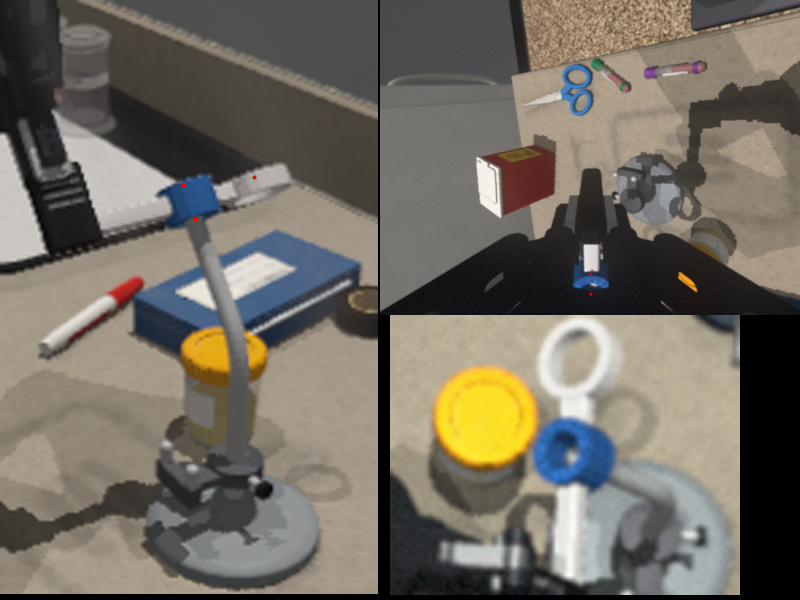

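```bash
python3 plan.py 112 104 96 88 80
```

```text
112 0.0013, 0.0001, 0.0011, -0.0005, -0.0000, 0.0001
104 0.0013, 0.0001, 0.0091, -0.0005, -0.0000, 0.0001
96 0.0013, 0.0001, 0.0171, -0.0005, -0.0000, 0.0001
88 0.0013, 0.0001, 0.0251, -0.0005, -0.0000, 0.0001
80 0.0013, 0.0001, 0.0331, -0.0005, -0.0000, 0.0001
```

```bash
python3 -m handwheel '[{"dx":0.001,"dy":0,"dz":0.005,"ax":0,"ay":0,"az":0},{"dx":0.0013,"dy":0,"dz":0.013,"ax":0,"ay":0,"az":0},{"dx":0.0013,"dy":0,"dz":0.021,"ax":0,"ay":0,"az":0},{"dx":0.0013,"dy":0,"dz":0.029,"ax":0,"ay":0,"az":0},{"dx":0.0013,"dy":0,"dz":0.033,"ax":0,"ay":0,"az":0}]'; python3 look.py 6;python3 - <<'E'
from tri import *
s=dict(np.load("/tmp/s6.npz"));f=dict(np.load("/tmp/t6.npz"))
x,res,b,Rh=run([f,s],manip.state())
print("collar corr","stand",Rs.inv().apply(x)*1000,"holder",Rh.inv().apply(x)*1000,"res",res)
E
python3 plan.py 80 72 64 56 48 40 34 28
```

```text
time: 7.3
tool_pos: [0.4733, 0.0978, 0.1892]
tool_rot: [0.228, 0.699, 0.628, -0.255]
contact_force: [0.4, -0.3, -1.2]
gripper_width: 0.139
t 7.4 bore in stand [ -0.4696  38.0285 182.1112] rotvec deg [-40.0252   0.086   -0.0051] F [ 0.0741 -0.3404 -1.079 ] T [ 0.4984  0.076  -0.0122] w 0.13869788290053817
obs [382.7099 214.75  ] pred [382.1677 214.4347]
obs [375.471  223.9161] pred [376.1327 223.9437]
collar corr stand [-1.2145 -0.679   0.7956] holder [-1.2149 -1.0313  0.1718] res [-0.1497  0.2677  0.2693 -0.0777]
80 -0.0000, 0.0003, -0.0003, -0.0009, 0.0002, 0.0002
72 -0.0000, 0.0003, 0.0077, -0.0009, 0.0002, 0.0002
64 -0.0000, 0.0003, 0.0157, -0.0009, 0.0002, 0.0002
56 -0.0000, 0.0003, 0.0237, -0.0009, 0.0002, 0.0002
48 -0.0000, 0.0003, 0.0317, -0.0009, 0.0002, 0.0002
40 -0.0002, 0.0003, 0.0397, -0.0009, 0.0316, 0.0002
34 -0.0006, 0.0003, 0.0458, -0.0009, 0.1316, 0.0001
28 -0.0004, 0.0003, 0.0520, -0.0009, 0.2316, 0.0001
```

View pics/look6.png

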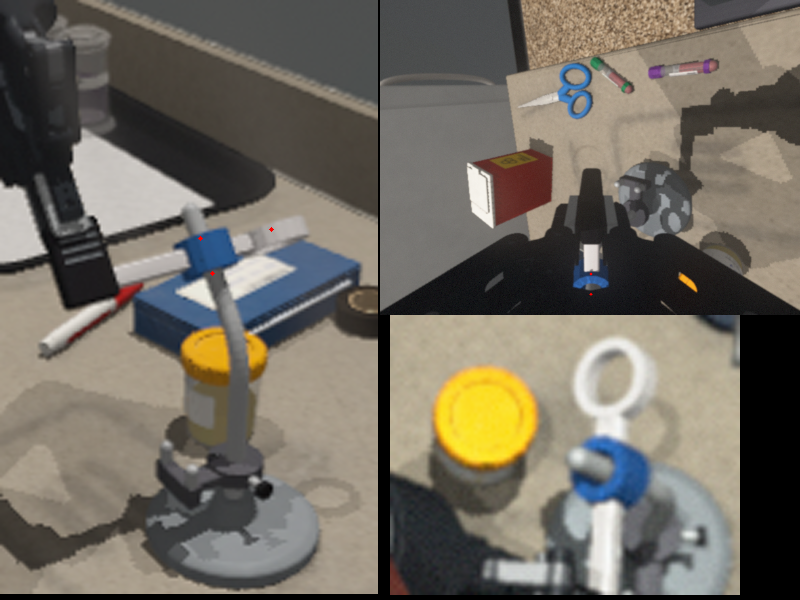

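```bash
echo '[-0.0031,-0.0001,0.0005]' > off.json; python3 plan.py 72 64 56 48; python3 -m handwheel '[{"dx":0.0003,"dy":0.001,"dz":0.007,"ax":0,"ay":0,"az":0},{"dx":0.0005,"dy":0.001,"dz":0.014,"ax":0,"ay":0,"az":0},{"dx":0.0005,"dy":0.001,"dz":0.021,"ax":0,"ay":0,"az":0},{"dx":0.0005,"dy":0.001,"dz":0.027,"ax":0,"ay":0,"az":0},{"dx":0.0005,"dy":0.001,"dz":0.032,"ax":0,"ay":0,"az":0}]'; python3 look.py 7; python3 plan.py 48 44 40 36 32 28 24 20
```

```text
72 0.0005, 0.0009, 0.0077, -0.0009, 0.0002, 0.0002
64 0.0005, 0.0009, 0.0157, -0.0009, 0.0002, 0.0002
56 0.0005, 0.0009, 0.0237, -0.0009, 0.0002, 0.0002
48 0.0005, 0.0009, 0.0317, -0.0009, 0.0002, 0.0002
time: 8.07
tool_pos: [0.4724, 0.0778, 0.1646]
tool_rot: [0.228, 0.699, 0.628, -0.255]
contact_force: [-0.0, -0.6, -1.5]
gripper_width: 0.141
t 8.175 bore in stand [ -0.1703  17.4486 157.5122] rotvec deg [-40.0258   0.096   -0.001 ] F [ 0.5774  0.0459 -1.52  ] T [ 0.5099  0.0629 -0.0253] w 0.1396714507313725
48 -0.0000, -0.0000, -0.0004, -0.0010, 0.0003, 0.0003
44 -0.0000, -0.0000, 0.0036, -0.0010, 0.0003, 0.0003
40 -0.0002, -0.0000, 0.0076, -0.0010, 0.0317, 0.0003
36 -0.0005, -0.0000, 0.0117, -0.0011, 0.0984, 0.0003
32 -0.0006, -0.0000, 0.0157, -0.0011, 0.1651, 0.0002
28 -0.0004, -0.0000, 0.0198, -0.0011, 0.2317, 0.0002
24 0.0001, -0.0000, 0.0238, -0.0011, 0.2984, 0.0002
20 0.0008, -0.0000, 0.0278, -0.0011, 0.3651, 0.0001
```

```bash
python3 -m handwheel '[{"dx":0,"dy":0,"dz":0.0036,"ax":-0.001,"ay":0,"az":0},{"dx":-0.0002,"dy":0,"dz":0.0076,"ax":-0.001,"ay":0.032,"az":0},{"dx":-0.0005,"dy":0,"dz":0.0117,"ax":-0.001,"ay":0.098,"az":0},{"dx":-0.0006,"dy":0,"dz":0.0157,"ax":-0.001,"ay":0.165,"az":0},{"dx":-0.0004,"dy":0,"dz":0.0198,"ax":-0.001,"ay":0.232,"az":0}]'; python3 look.py 8; python3 - <<'E'
from tri import *
s=dict(np.load("/tmp/s8.npz"));f=dict(np.load("/tmp/t8.npz"))
x,res,b,Rh=run([f,s],manip.state())
print("collar corr","stand",Rs.inv().apply(x)*1000,"holder",Rh.inv().apply(x)*1000,"res",res)
E
python3 plan.py 28 24 20 16 12 8 4 0
```

```text
time: 8.85
tool_pos: [0.4712, 0.065, 0.1503]
tool_rot: [0.154, 0.724, 0.651, -0.17]
contact_force: [0.6, 0.1, -2.8]
gripper_width: 0.135
t 8.95 bore in stand [  0.4329   5.3684 143.1982] rotvec deg [-26.6573  -0.0941  -0.1253] F [-0.0569 -0.5111 -1.1124] T [ 0.3581  0.0836 -0.073 ] w 0.14266776029302214
obs [397.6975 220.7687] pred [397.2532 221.0416]
obs [387.057  252.5726] pred [386.8708 254.2277]
collar corr stand [-0.1792 -0.4194  3.3023] holder [-0.1738 -1.8592  2.7616] res [ 0.0274 -0.0474 -0.046   0.0125]
28 0.0008, -0.0003, 0.0005, 0.0008, -0.0005, -0.0017
24 0.0004, -0.0003, 0.0045, 0.0009, 0.0662, -0.0017
20 0.0002, -0.0003, 0.0085, 0.0009, 0.1328, -0.0017
16 0.0003, -0.0003, 0.0126, 0.0010, 0.1995, -0.0016
12 0.0006, -0.0003, 0.0166, 0.0010, 0.2662, -0.0016
8 0.0012, -0.0003, 0.0206, 0.0011, 0.3328, -0.0016
4 0.0021, -0.0003, 0.0246, 0.0011, 0.3995, -0.0015
0 0.0033, -0.0003, 0.0285, 0.0012, 0.4662, -0.0015
```

View pics/look8.png

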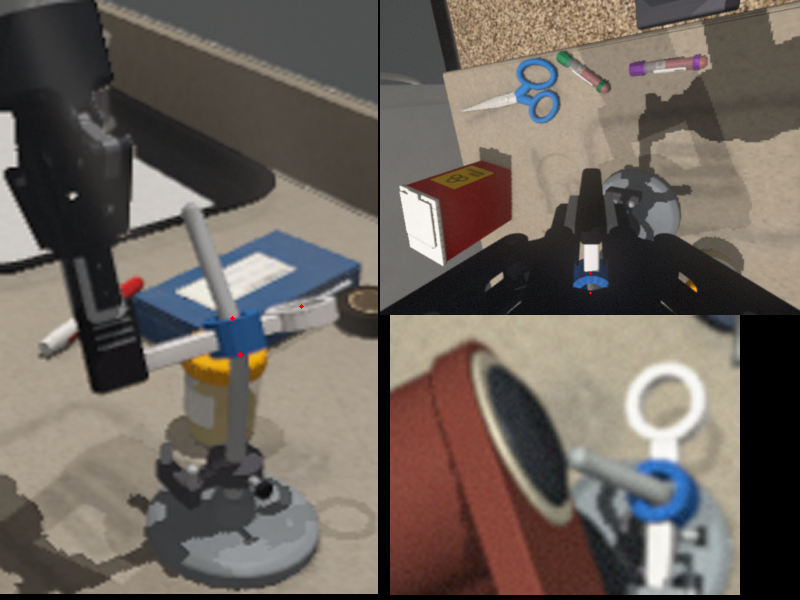

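```bash
python3 -m handwheel '[{"dx":0.0005,"dy":-0.0003,"dz":0.0035,"ax":0.001,"ay":0.05,"az":-0.0016},{"dx":0.0003,"dy":-0.0003,"dz":0.0065,"ax":0.001,"ay":0.1,"az":-0.0016},{"dx":0.0002,"dy":-0.0003,"dz":0.0096,"ax":0.001,"ay":0.15,"az":-0.0016},{"dx":0.0003,"dy":-0.0003,"dz":0.0126,"ax":0.001,"ay":0.2,"az":-0.0016},{"dx":0.0006,"dy":-0.0003,"dz":0.0166,"ax":0.001,"ay":0.266,"az":-0.0016}]'; python3 look.py 9; python3 plan.py 12 8 4 0 -5 -10
```

```text
time: 9.62
tool_pos: [0.47, 0.0587, 0.1348]
tool_rot: [0.066, 0.739, 0.666, -0.074]
contact_force: [-0.3, -0.7, -1.6]
gripper_width: 0.145
t 9.725 bore in stand [ -0.3951   1.0654 126.0113] rotvec deg [-11.528    0.104    0.0141] F [ 0.5583 -0.6394 -0.9616] T [0.2206 0.0815 0.0423] w 0.1388753967804477
12 -0.0004, 0.0003, -0.0006, -0.0016, 0.0017, 0.0009
8 -0.0008, 0.0003, 0.0034, -0.0016, 0.0683, 0.0008
4 -0.0010, 0.0003, 0.0075, -0.0016, 0.1350, 0.0008
0 -0.0009, 0.0003, 0.0115, -0.0017, 0.2017, 0.0007
-5 0.0001, 0.0003, 0.0164, -0.0017, 0.2017, 0.0007
-10 0.0011, 0.0004, 0.0213, -0.0017, 0.2017, 0.0007
```

View pics/look9.png

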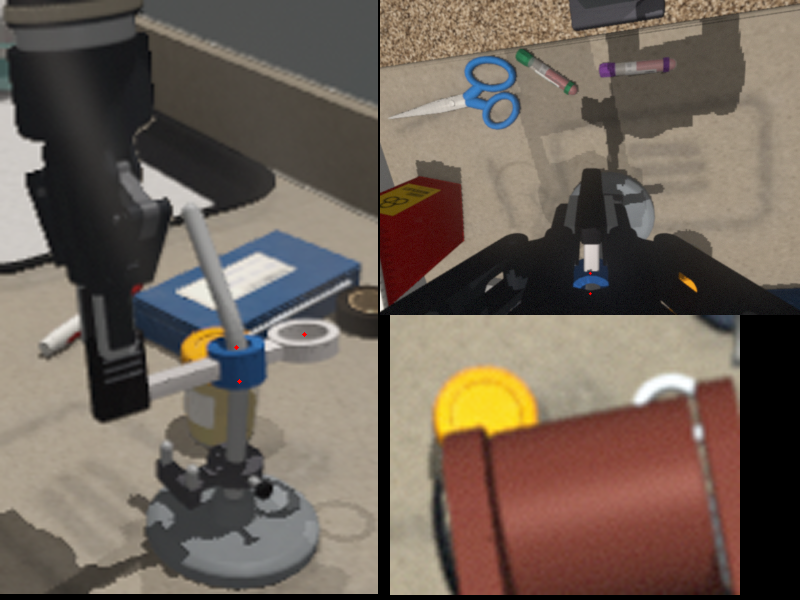

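```bash
python3 - <<'E'
from k import *
f=dict(np.load("/tmp/t9.npz"));P,C,ok=cloud(f,330,180,425,260)
p=P[ok];m=p[:,2]>.15
print("link top z",np.percentile(p[m][:,2],[1,10,50,90]))
s=dict(np.load("/tmp/s9.npz"));P,C,ok=cloud(s,300,130,380,250);q=Rs.inv().apply(P[ok]-[S[0],S[1],0])*1000
m=(q[:,2]>190)&(q[:,2]<300)&(q[:,1]<140)&(q[:,0]<20)&(q[:,1]>-60)
for z in range(190,300,10):
    a=q[m&(abs(q[:,2]-z)<5)]; print(z,len(a),a[:,0].max() if len(a) else None,a[:,1].min() if len(a) else None)
E
```

```text
link top z [0.2971 0.4399 0.4638 0.4796]
190 101 3.385414712820525 -5.793538375963407
200 212 5.1060498769659866 -6.852402463439766
210 214 2.8999219439716657 -20.576871519804246
220 243 -71.2323235028432 -24.978776646190088
230 288 -70.85990384617139 -28.617690251323246
240 269 -70.96173253614513 -32.63782031125414
250 288 -71.38683220534679 -36.26797036930738
260 429 -71.07193574069557 -37.68268019824725
270 236 -73.49866944013912 -22.349465870592958
280 179 -73.32281282834423 -10.03869517998091
290 314 -55.91376030097051 -5.147657667170394
```

```bash
python3 -m handwheel '[{"dx":-0.0008,"dy":0.0003,"dz":0.0034,"ax":-0.0016,"ay":0.068,"az":0.0008},{"dx":-0.001,"dy":0.0003,"dz":0.0075,"ax":-0.0016,"ay":0.135,"az":0.0008},{"dx":-0.0009,"dy":0.0003,"dz":0.0115,"ax":-0.0016,"ay":0.2,"az":0.0008},{"dx":0,"dy":0.0003,"dz":0.0164,"ax":-0.0016,"ay":0.2017,"az":0.0008},{"dx":0,"dy":0.0003,"dz":0.0164,"ax":-0.0016,"ay":0.2017,"az":0.0008}]'; python3 look.py 10; python3 plan.py -5 -12 -20 -28 -36 -46;python3 - <<'E'
from tri import *
s=dict(np.load("/tmp/s10.npz"))
x,res,b,Rh=run([s],manip.state())
E
```

```text
time: 10.4
tool_pos: [0.4696, 0.0554, 0.1182]
tool_rot: [-0.0, 0.743, 0.669, -0.0]
contact_force: [0.5, -0.0, -0.9]
gripper_width: 0.14
t 10.5 bore in stand [  0.0503   1.1017 110.0205] rotvec deg [0.0405 0.0029 0.1159] F [ 0.207  -1.0669 -2.438 ] T [0.0438 0.1051 0.0136] w 0.13585529787444417
-5 -0.0009, -0.0002, 0.0002, 0.0003, -0.0009, 0.0020
-12 -0.0009, -0.0002, 0.0072, 0.0003, -0.0009, 0.0020
-20 -0.0009, -0.0002, 0.0152, 0.0003, -0.0009, 0.0020
-28 -0.0009, -0.0002, 0.0232, 0.0003, -0.0009, 0.0020
-36 -0.0009, -0.0002, 0.0312, 0.0003, -0.0009, 0.0020
-46 -0.0010, -0.0002, 0.0412, 0.0003, -0.0009, 0.0020
obs [387.9243 272.7232] pred [387.5795 272.916 ]
```

View pics/look10.png

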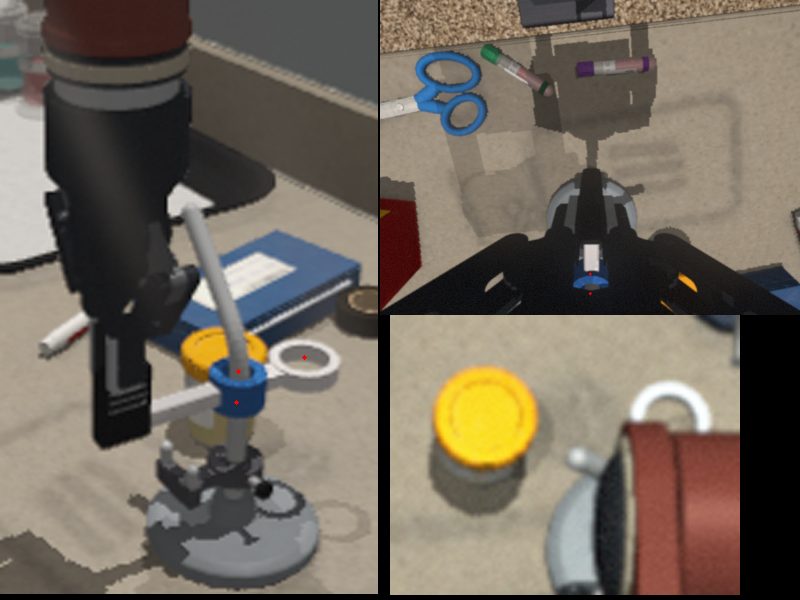

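```bash
python3 -m handwheel '[{"dx":-0.0009,"dy":-0.0002,"dz":0.006,"ax":0,"ay":-0.001,"az":0.002},{"dx":-0.0009,"dy":-0.0002,"dz":0.012,"ax":0,"ay":-0.001,"az":0.002},{"dx":-0.0009,"dy":-0.0002,"dz":0.018,"ax":0,"ay":-0.001,"az":0.002},{"dx":-0.0009,"dy":-0.0002,"dz":0.022,"ax":0,"ay":-0.001,"az":0.002},{"dx":-0.0009,"dy":-0.0002,"dz":0.022,"ax":0,"ay":-0.001,"az":0.002}]'; python3 look.py 11; python3 plan.py -28 -36 -42 -46;python3 - <<'E'
from k import *
s=dict(np.load("/tmp/s11.npz"));w=dict(np.load("/tmp/w11.npz"))
a=cv2.resize(s["image"][250:330,320:430],None,fx=5,fy=5,interpolation=cv2.INTER_CUBIC);cv2.imwrite("pics/c11.png",a)
E
```

```text
time: 11.18
tool_pos: [0.4694, 0.0542, 0.0963]
tool_rot: [-0.0, 0.744, 0.668, -0.0]
contact_force: [0.2, 0.3, -1.1]
gripper_width: 0.139
t 11.275 bore in stand [ 0.0848 -0.5839 88.2729] rotvec deg [ 0.0306 -0.0346 -0.0669] F [-0.1763  0.735  -2.3594] T [0.0527 0.1086 0.004 ] w 0.14708827835749846
-28 0.0005, -0.0002, 0.0014, 0.0009, -0.0005, -0.0011
-36 0.0005, -0.0002, 0.0094, 0.0009, -0.0005, -0.0011
-42 0.0005, -0.0002, 0.0154, 0.0009, -0.0005, -0.0011
-46 0.0005, -0.0002, 0.0194, 0.0009, -0.0005, -0.0011
```

View pics/c11.png

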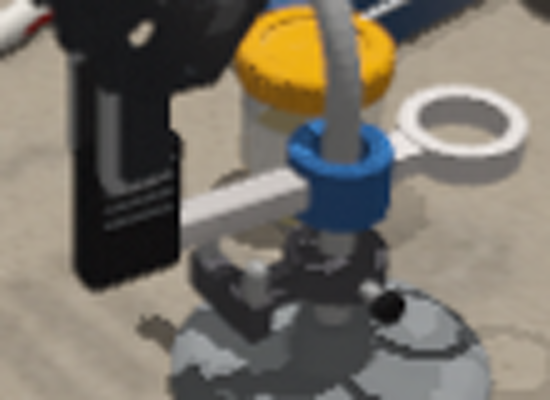

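```bash
python3 -m handwheel '[{"dx":0.0003,"dy":0,"dz":0.004,"ax":0,"ay":0,"az":-0.001},{"dx":0.0003,"dy":0,"dz":0.008,"ax":0,"ay":0,"az":-0.001},{"dx":0.0003,"dy":0,"dz":0.012,"ax":0,"ay":0,"az":-0.001},{"dx":0.0003,"dy":0,"dz":0.014,"ax":0,"ay":0,"az":-0.001},{"dx":0.0003,"dy":0,"dz":0.014,"ax":0,"ay":0,"az":-0.001}]'; python3 look.py 12; python3 plan.py -42 -46;python3 - <<'E'
from k import *
s=dict(np.load("/tmp/s12.npz"))
a=cv2.resize(s["image"][250:330,320:430],None,fx=5,fy=5,interpolation=cv2.INTER_CUBIC);cv2.imwrite("pics/c12.png",a)
E
```

```text
time: 11.95
tool_pos: [0.4696, 0.0545, 0.0826]
tool_rot: [-0.0, 0.744, 0.669, 0.0]
contact_force: [0.7, -0.1, -1.1]
gripper_width: 0.141
t 12.05 bore in stand [ 0.0337 -0.1613 74.2147] rotvec deg [ 0.0299 -0.0278 -0.0051] F [-0.7443  0.4959 -1.1504] T [ 0.0585  0.1418 -0.0349] w 0.14221483059874765
-42 0.0001, -0.0001, 0.0013, 0.0008, -0.0005, -0.0001
-46 0.0001, -0.0001, 0.0053, 0.0008, -0.0005, -0.0001
```

View pics/c12.png

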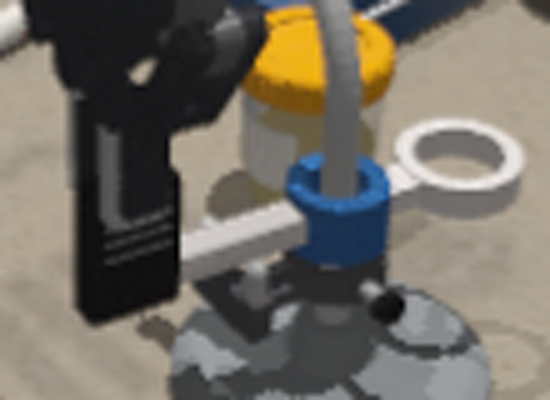

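```bash
python3 -m handwheel '[{"dx":0,"dy":0,"dz":0.001,"ax":0,"ay":0,"az":0},{"dx":0,"dy":0,"dz":0.002,"ax":0,"ay":0,"az":0},{"dx":0,"dy":0,"dz":0.003,"ax":0,"ay":0,"az":0},{"dx":0,"dy":0,"dz":0.0035,"ax":0,"ay":0,"az":0},{"dx":0,"dy":0,"dz":0.0035,"ax":0,"ay":0,"az":0}]'; python3 plan.py -46
```

```text
time: 12.72
tool_pos: [0.4698, 0.0545, 0.0794]
tool_rot: [-0.0, 0.744, 0.669, 0.0]
contact_force: [0.0, 0.8, -1.8]
gripper_width: 0.141
-46 0.0002, 0.0000, 0.0016, 0.0004, -0.0005, -0.0001
```

```bash
python3 -m handwheel '[{"dx":0,"dy":0,"dz":0.0005,"ax":0,"ay":0,"az":0},{"dx":0,"dy":0,"dz":0.001,"ax":0,"ay":0,"az":0},{"dx":0,"dy":0,"dz":0.001,"ax":0,"ay":0,"az":0}]'; python3 -m handwheel '[{"dx":0,"dy":0,"dz":0.0005,"ax":0,"ay":0,"az":0},{"dx":0,"dy":0,"dz":0.001,"ax":0,"ay":0,"az":0},{"dx":0,"dy":0,"dz":0.001,"ax":0,"ay":0,"az":0}]'; python3 plan.py -46; python3 look.py 13;python3 - <<'E'
from k import *
s=dict(np.load("/tmp/s13.npz"))
a=cv2.resize(s["image"][250:330,320:430],None,fx=5,fy=5,interpolation=cv2.INTER_CUBIC);cv2.imwrite("pics/c13.png",a)
E
```

```text
time: 13.1
tool_pos: [0.4698, 0.0545, 0.0784]
tool_rot: [-0.0, 0.744, 0.669, 0.0]
contact_force: [0.2, -0.9, -1.9]
gripper_width: 0.135
time: 13.48
tool_pos: [0.4698, 0.0545, 0.0774]
tool_rot: [-0.0, 0.744, 0.669, 0.0]
contact_force: [-0.3, -0.0, -2.3]
gripper_width: 0.141
-46 0.0002, 0.0000, -0.0004, 0.0004, -0.0005, -0.0000
t 13.575 bore in stand [-0.0294 -0.1654 68.6381] rotvec deg [ 0.0285 -0.0214 -0.0034] F [ 0.0435  0.8804 -0.9207] T [-0.0225  0.167  -0.0088] w 0.14033511529794457
```

View pics/c13.png

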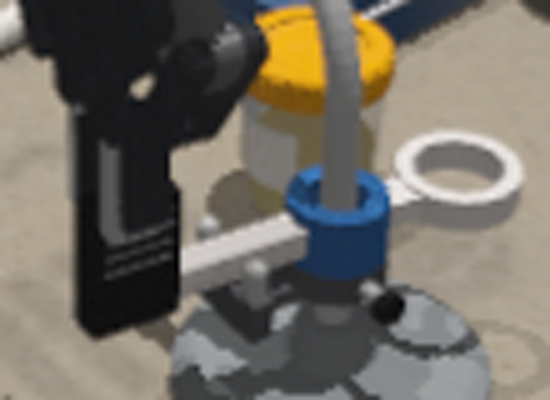

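```bash
for i in 1 2; do python3 -m handwheel '[{"dx":0,"dy":0,"dz":0.0005,"ax":0,"ay":0,"az":0},{"dx":0,"dy":0,"dz":0.0008,"ax":0,"ay":0,"az":0},{"dx":0,"dy":0,"dz":0.0008,"ax":0,"ay":0,"az":0}]'; python3 -c "
from k import *
s=manip.state();print(s['contact_force'],s['ft_torque'],s['tool_pos'])"; done
```

```text
time: 14.0
tool_pos: [0.4698, 0.0545, 0.0766]
tool_rot: [-0.0, 0.744, 0.669, 0.0]
contact_force: [-1.3, -0.2, -1.2]
gripper_width: 0.139
[-1.2674 -0.1801 -1.2284] [0.0252 0.1379 0.0023] [0.4698 0.0545 0.0766]
time: 14.38
tool_pos: [0.4699, 0.0546, 0.076]
tool_rot: [0.0, 0.744, 0.669, 0.0]
contact_force: [-1.5, 0.8, 0.1]
gripper_width: 0.138
[-1.5211  0.7767  0.1246] [ 0.0226  0.1804 -0.0483] [0.4699 0.0546 0.076 ]
```

```bash
python3 -m handwheel '[{"dx":0,"dy":0,"dz":0.0005,"ax":0,"ay":0,"az":0},{"dx":0,"dy":0,"dz":0.0005,"ax":0,"ay":0,"az":0},{"dx":0,"dy":0,"dz":0.0005,"ax":0,"ay":0,"az":0}]'; python3 -c "
from k import *
s=manip.state();print(s['contact_force'],s['ft_torque'],s['tool_pos'])"
```

```text
time: 14.75
tool_pos: [0.4699, 0.0546, 0.0756]
tool_rot: [0.0, 0.744, 0.669, 0.0]
contact_force: [-1.8, 1.3, 3.3]
gripper_width: 0.142
[-1.8207  1.3087  3.2706] [-0.0064  0.3196  0.0154] [0.4699 0.0546 0.0756]
```

```bash
python3 -m handwheel '[{"dx":0,"dy":0,"dz":0.0004,"ax":0,"ay":0,"az":0},{"dx":0,"dy":0,"dz":0.0004,"ax":0,"ay":0,"az":0},{"dx":0,"dy":0,"dz":0.0004,"ax":0,"ay":0,"az":0}]'; python3 look.py 14; python3 - <<'E'
from k import *
s=dict(np.load("/tmp/s14.npz"))
a=cv2.resize(s["image"][250:330,320:430],None,fx=7,fy=7,interpolation=cv2.INTER_CUBIC);cv2.imwrite("pics/c14.png",a)
E
```

```text
time: 15.12
tool_pos: [0.4699, 0.0546, 0.0752]
tool_rot: [-0.0, 0.744, 0.669, 0.0]
contact_force: [-3.2, 0.4, 5.3]
gripper_width: 0.139
t 15.225 bore in stand [ 0.0427 -0.1126 66.4313] rotvec deg [ 0.0323 -0.0278 -0.0014] F [-2.851   0.3329  4.9741] T [0.0457 0.501  0.0412] w 0.14311222091665562
```

View pics/c14.png

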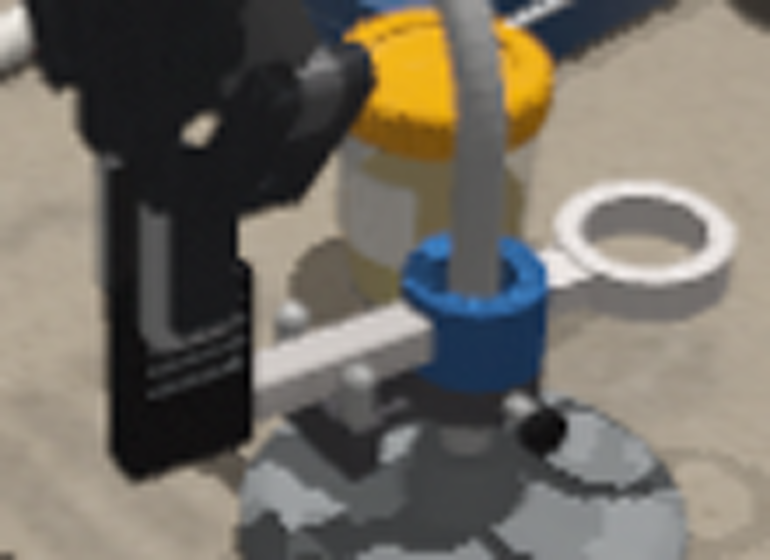

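Collar on the stop, arm between the pins at crop (290,318) and (358,380), with light contact force. Releasing.

```bash
python3 -m handwheel '[{"dx":0,"dy":0,"dz":-0.0005,"ax":0,"ay":0,"az":0},{"dx":0,"dy":0,"dz":-0.0005,"ax":0,"ay":0,"az":0},{"dx":0,"dy":0,"dz":-0.0005,"ax":0,"ay":0,"az":0}]'; python3 -m handwheel '[{"dx":0,"dy":0,"dz":0,"ax":0,"ay":0,"az":0},{"dx":0,"dy":0,"dz":0,"ax":0,"ay":0,"az":0},{"dx":0,"dy":0,"dz":0,"ax":0,"ay":0,"az":0},{"dx":0,"dy":0,"dz":0,"ax":0,"ay":0,"az":0},{"dx":0,"dy":0,"dz":0,"ax":0,"ay":0,"az":0}]' 110; python3 look.py 15
```

```text
time: 15.65
tool_pos: [0.47, 0.0545, 0.0754]
tool_rot: [0.0, 0.744, 0.669, 0.0]
contact_force: [-0.9, 0.6, 2.1]
gripper_width: 0.14
time: 16.27
tool_pos: [0.4698, 0.0545, 0.0754]
tool_rot: [0.0, 0.744, 0.669, 0.0]
contact_force: [-0.7, -0.3, 0.6]
gripper_width: 0.568
t 16.375 bore in stand [ 0.0038 -0.1823 66.6683] rotvec deg [ 0.0293 -0.0274 -0.0052] F [-0.6526  0.0712  0.6438] T [ 0.037  -0.0487  0.0233] w 0.5679166568784761
```

View pics/look15.png

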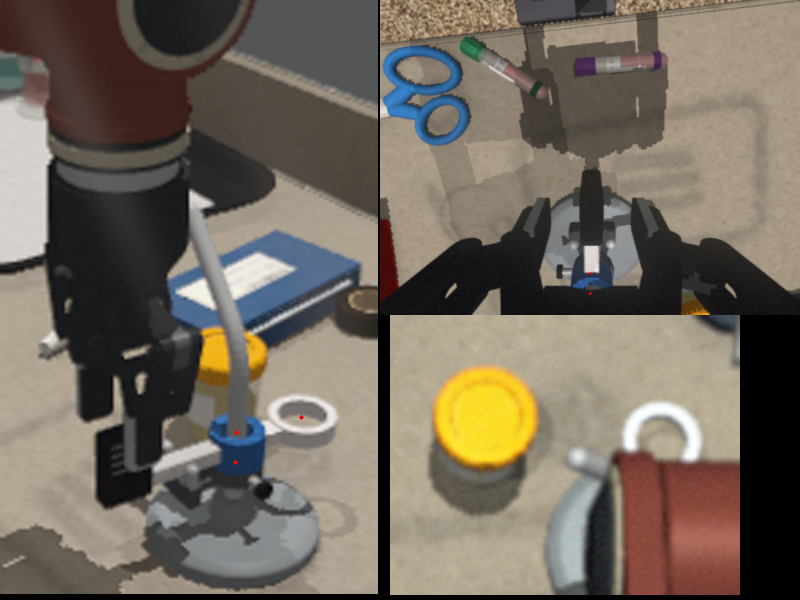

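```bash
python3 -m handwheel '[{"dx":0,"dy":0,"dz":-0.015,"ax":0,"ay":0,"az":0},{"dx":0,"dy":0,"dz":-0.04,"ax":0,"ay":0,"az":0},{"dx":0,"dy":0,"dz":-0.07,"ax":0,"ay":0,"az":0},{"dx":0,"dy":-0.03,"dz":-0.12,"ax":0,"ay":0,"az":0},{"dx":0,"dy":-0.06,"dz":-0.17,"ax":0,"ay":0,"az":0}]'; python3 -m handwheel '[{"dx":0,"dy":-0.01,"dz":-0.03,"ax":0,"ay":0,"az":0},{"dx":0,"dy":-0.01,"dz":-0.03,"ax":0,"ay":0,"az":0},{"dx":0,"dy":-0.01,"dz":-0.03,"ax":0,"ay":0,"az":0}]';  python3 - <<'E'
from k import *
s=manip.grab_frame("scene");w=manip.grab_frame("wrist");t=manip.grab_frame("top");np.savez("/tmp/w16.npz",**w)
a=cv2.resize(s["image"][190:350,270:430],(440,440),interpolation=cv2.INTER_CUBIC)
b=cv2.resize(w["image"],(360,270));c=np.zeros((600,800,3),np.uint8);c[:440,:440]=a;c[:270,440:]=b;c[270:540,440:]=cv2.resize(t["image"],(360,270))
cv2.imwrite("pics/f16.png",c)
E
```

```text
time: 17.05
tool_pos: [0.4092, 0.0609, 0.2479]
tool_rot: [0.0, 0.744, 0.669, 0.001]
contact_force: [1.0, 0.6, -0.5]
gripper_width: 0.565
time: 17.42
tool_pos: [0.3999, 0.0618, 0.2747]
tool_rot: [-0.0, 0.744, 0.669, 0.0]
contact_force: [-0.6, -0.1, -0.4]
gripper_width: 0.567
```

View pics/f16.png

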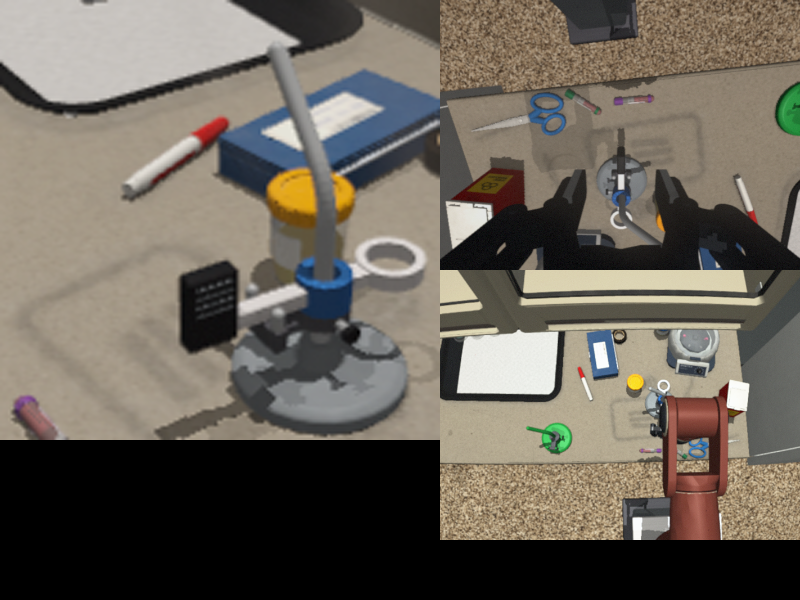

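```bash
python3 - <<'E'
from k import *
w=dict(np.load("/tmp/w16.npz"))
cv2.imwrite("pics/w16.png",cv2.resize(w["image"][220:420,260:420],None,fx=3,fy=3,interpolation=cv2.INTER_CUBIC))
P,C,ok=cloud(w,260,220,420,420);hsv=cv2.cvtColor(C,cv2.COLOR_BGR2HSV);m=ok&(cv2.inRange(hsv,(100,150,50),(125,255,255))>0)&(P[...,2]>.05)&(P[...,2]<.12)
print("collar top z",np.percentile(P[m][:,2],[50,80,95])); m2=ok&(P[...,2]>.1)&(P[...,2]<.115)&(C.max(-1)<70);print("grip top",P[m2].mean(0),m2.sum(), "stand",Rs.inv().apply(P[m2].mean(0)-[S[0],S[1],0])*1000)
E
```

```text
collar top z [0.0797 0.0802 0.0808]
grip top [0.4741 0.0548 0.1066] 519 stand [-78.9154   0.4759 106.5601]
```

View pics/w16.png

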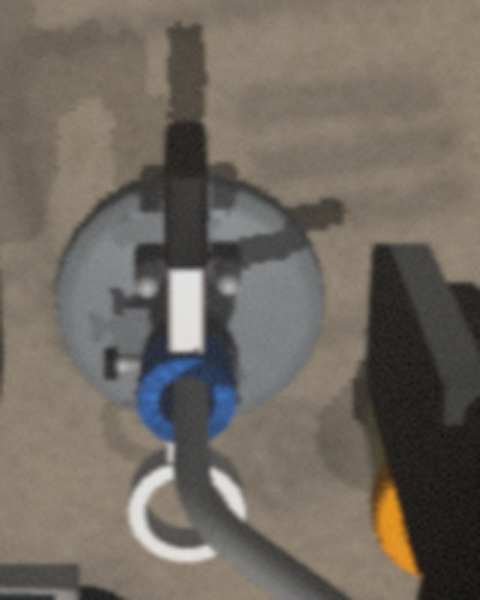

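The arm lies centred between the pins (crop 147,287 and 230,287). The collar top measures 80 mm, as expected for a seated collar (58 + 22). Handing in.

```bash
python3 -c "
from plant import manip
print(manip.job_done(), manip.state()['time'])"
```

```text
the job is handed in; nothing more can be done
the job is handed in; nothing more can be done
```

The bottle holder is fitted on the grey stand and the job is handed in, at about 17.5 s on the robot's clock (limit 48 s).

I took the holder by its black grip and threaded the collar over the rod tip at the matching 40° lean. I followed the bend down, held it until it met the stop, then released it and moved clear.

- **Seating:** after release the wrist depth put the collar top at 80 mm, as expected for a seated collar (58 + 22 mm). The grip top read 107 mm against 108 mm expected, and the arm lies between the two pins.
- **Forces:** on the way down the readings stayed at about the holder's weight. I read about 5 N upward when pressing it onto the stop.
- **Bystanders:** nothing I moved came near the cup, tubes or other things, and they look undisturbed in the last pictures. I did not measure their positions again.
- **Disagreements:**
    - The camera and arm estimates of the collar position differed by 1–3 mm, with changing sign, during threading. I averaged them rather than trusting either.
    - The collar touched the stop about 1.5–2 mm lower by the arm's reading than I had worked out.

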